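Stack the glued boards to dry on sticks under a weight

ROBOT

A 6-joint arm with a two-finger parallel gripper is mounted at the origin on the work surface. World frame = base frame: x ahead of the robot, y to its left, z up, the work surface at z = 0. Lengths are in m, angles in rad, forces in N, time in s.
With the tool pointing down it reaches from about 0.3 to 0.775 m from the base axis. Payload 14.6 kg.
Tool frame: the origin (TCP) lies on the centre line of the jaws, within the pads' length; the fingertips stand 19 mm ahead of it and the grasp point (between the pads) is the TCP; z points along the fingers, x is the direction in which the jaws open and shut, and the axes are right-handed (so a half turn about z gives the same grasp; the last joint's range is limited). The gripper opens to 94 mm and grips with 3 to 60 N. Pads are 16 mm wide; open, the fingers measure 119 mm over their backs; the gripper's body (75 mm by 177 mm) begins 78 mm behind the grasp point.
Start: joints at [1.034, 0.3, 1.521, -0, 1.321, -0.067], TCP at [0.249, 0.49, 0.224] pointing down, gripper open.
Joint ranges: [-3.03, 3.03], [-0.79, 2.21], [0.23, 2.52], [-1.04, 4.18], [0, 3.07], [-2.55, 2.55]. Speed limits (rad/s): [2.22, 2.22, 2.57, 3.14, 3.14, 3.14].

INTERFACE

Orientations are given as [roll, pitch, yaw] about the fixed x, y, z axes, in that order (R = Rz(yaw) Ry(pitch) Rx(roll)).
In Python, from station import ctrl, imaging gives the robot as it stands.
- The arm moves only by the shell command python3 -m handwheel 'ROWS' [OPENING] [FORCE]. ROWS is JSON, a list that holds one entry, the list of rows, each a list of 4 numbers: the shift along the tool's x, y, z in m, then the turn about the tool's z in rad. A call has 1 to 10 rows; each row shifts and turns the pose as measured when the row begins, along the tool's axes as they then stand; what a row does not reach is not made up. A row lasts 1/10 s, in which the tool goes at most 50 mm and 8.59 degrees, less where a joint would pass 70% of its speed; a pose out of reach is approached as far as the arm can. A call is refused whole if a number of a shift passes 0.05 or a number of a turn 0.15, either way. A call with a gripper value outside its range is refused whole. OPENING is the finger opening in m, from 0 to 0.094, set as the call begins (- or left out, the last holds). The fingers move at their own pace and stop on an object; FORCE is the grip in N (left out, the last holds). Time passes only in rows, so rows that do not move let the fingers close. It gives the time, the measured TCP pose, the force and the opening at its end, in the units of the state.
- ctrl.get_obs(): the state, without advancing time (a new reading comes with each control period).
- imaging.camera(name): name is "scene" or "top" or "wrist"; returns the picture (480x640x3 uint8, red, green, blue); there is no depth.
- imaging.camera_model(name): a dict with "camera_matrix" (3x3 intrinsics, pixels), "position" and "attitude" of the camera in the world. Camera axes: x right, y up, looking along -z (the intrinsics and any distortion apply to the point x, -y, -z); pixel columns grow to the right and rows downward; lengths in m; the calibration is good to about 2 mm. A picture is of the moment at which its call begins: read the wrist's pose just before it. camera_model takes no time and is no camera call; for the wrist camera it gives the pose at the moment of the call.
- ctrl.hand_in(): hands the job in, once; it reports no verdict.
The state is a dict: "time_s": time; "qpos": joint angles; "joint_vel": joint speeds; "tau": joint torques, N m; "ee_pos": TCP position; "eef_rot": TCP orientation; "force": force on the tool from outside, world axes, zero at the start; "moment": the same for the moment, N m; "grip_width": finger opening in m.
Only numpy, scipy, OpenCV 4.12 (cv2) and the standard library are available. Lean on these libraries where they do the work, as an engineer would, in place of code of your own. Each camera call takes 0.05 s, during which the arm holds its last target. There are 200 camera calls.

TASK

Set up the glue job to dry: lay the two sticks across the dark base board, one along each of its two white lines and centred on it, then lay the long pine board on both sticks, centred over the base board and running the same way. Next lay the short pine board on the middle of the long one, running the same way, and last stand the iron weight upright on the middle of the short board, without dropping it. Everything ends centred, at rest and let go; leave the glue jar, tape measure and screwdriver alone.

Things in the scene. Friction and masses are not known exactly. Their poses are not given: they have to be found in the camera images.
- base_board: Fixed base board of dark wood, 260 x 100 x 18 mm, screwed flat to the bench. Origin: centre of its underside, at bench height; x along its 260 mm length, y along its 100 mm width, z up; its top is at z = 18 mm. Two white lines 5 mm wide are drawn on its top across its full width, at x = -80 mm and x = +80 mm: the two stick places.
- long_board: Loose pine board, 240 x 60 x 18 mm, pale wood, lying flat on the bench, about 0.14 kg. Origin: centre of its underside; x along its 240 mm length, y along its 60 mm width. Resting on the two sticks its underside is 40 mm above the bench and its top 58 mm.
- stick_a: Loose square pine stick, pale wood, 110 x 22 x 22 mm, lying on the bench. Origin: centre of its underside; x along its 110 mm length. Same as stick_b: either may go on either line.
- stick_b: Loose square pine stick, pale wood, 110 x 22 x 22 mm, lying on the bench. Origin: centre of its underside; x along its 110 mm length. Same as stick_a: either may go on either line.
- short_board: Loose short pine board, 100 x 56 x 18 mm, pale wood, lying flat on the bench, about 0.06 kg. Origin: centre of its underside; x along its 100 mm length, y along its 56 mm width. On the long board its underside is 58 mm above the bench and its top 76 mm.
- weight: Loose dark iron weight, about 0.65 kg, standing upright: a round body 54 mm across and 34 mm high, with a short sloping shoulder (34 to 36 mm) and a plain round knob 26 mm across on top of it, from 36 to 62 mm above the underside. Origin: centre of its underside, z up. In its final place its underside is 76 mm above the bench.
- glue_jar: Bystander: white glue jar with an orange lid, 60 mm across and 75 mm high, standing beyond the work. Origin: centre of its underside. Leave it alone.
- tape_measure: Bystander: yellow tape measure, 65 x 30 x 60 mm, standing beyond the work. Origin: centre of its underside. Leave it alone.
- screwdriver: Bystander: screwdriver lying on the bench beyond the work, about 200 mm long, its length along its x. Origin: underside, near the middle of its length. Leave it alone.
Not all that is in view belongs to the job. Of the things that look like the short_board, the smallest one is meant. Several things look just like the weight: the one meant starts nearest to the robot's base.

How it is judged:
By the outcome, as a careful person would: the job done as asked, in the order asked, and still so for the second after the job is handed in, with the robot touching nothing.
It also fails if it takes over 136 s, if anything falls off the work surface, if the arm or the gripper's body presses on something with over 40 N, if the wrist force passes 120 N, or if a joint passes its speed limit or range.

## Working session

There is one attempt and no reset: what is moved stays moved. The work goes in short steps, Python scripts to look and compute and a shell command to move; the robot and the scene stay as the last step left them, time stands still between calls to the robot, and variables do not carry over. Pictures are saved under pics/ and viewed, about 12 in all and at most 16, crops included, and the job is handed in when it is done.

```bash
ls; mkdir -p pics
python3 - <<'E'
from station import ctrl, imaging
import cv2
print(ctrl.get_obs())
for n in ("scene","top","wrist"):
    m=imaging.camera_model(n); print(n,m)
    im=imaging.camera(n); cv2.imwrite(f"pics/{n}0.png",im[:,:,::-1])
E
```

```text
pics
{'time_s': 0.0, 'qpos': array([ 1.03443254e+00,  3.00506642e-01,  1.52157179e+00, -8.04717464e-06,
        1.32067585e+00, -6.66069413e-02]), 'joint_vel': array([ 6.66526369e-04,  9.50951749e-05, -3.51241576e-04, -1.98222882e-03,
       -7.49466440e-04,  1.95713503e-03]), 'tau': array([ 6.73839859e-04, -5.31803262e+01, -3.52740777e+01,  7.08383415e-02,
        2.43534520e-02, -1.26562209e-04]), 'ee_pos': array([0.24885746, 0.49021979, 0.22387075]), 'eef_rot': array([-3.14152312e+00,  1.15956970e-03,  1.10104151e+00]), 'force': array([-0.19782411,  0.11889325, -0.33462104]), 'moment': array([ 0.0314116 ,  0.02504549, -0.01655273]), 'grip_width': 0.09396980844018761}
scene {'camera_matrix': array([[517.52593657,   0.        , 317.00919951],
       [  0.        , 517.52593657, 235.93445826],
       [  0.        ,   0.        ,   1.        ]]), 'position': array([1.22208718, 0.7297236 , 0.69926265]), 'attitude': array([ 0.94356414, -0.02085907,  2.37324919])}
top {'camera_matrix': array([[458.8902054 ,   0.        , 317.8062358 ],
       [  0.        , 458.8902054 , 240.68066634],
       [  0.        ,   0.        ,   1.        ]]), 'position': array([0.39737234, 0.10220972, 0.96796373]), 'attitude': array([ 0.22639934, -0.00233908, -1.62736422])}
wrist {'camera_matrix': array([[377.24887726,   0.        , 317.3288163 ],
       [  0.        , 377.24887726, 244.09042503],
       [  0.        ,   0.        ,   1.        ]]), 'position': array([0.17776677, 0.52792458, 0.38307124]), 'attitude': array([-0.27632094,  0.00139103,  1.10124674])}
```

View pics/top0.png

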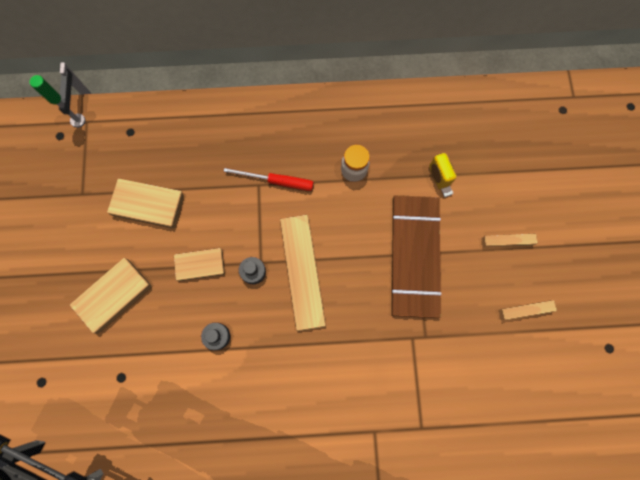

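View pics/scene0.png

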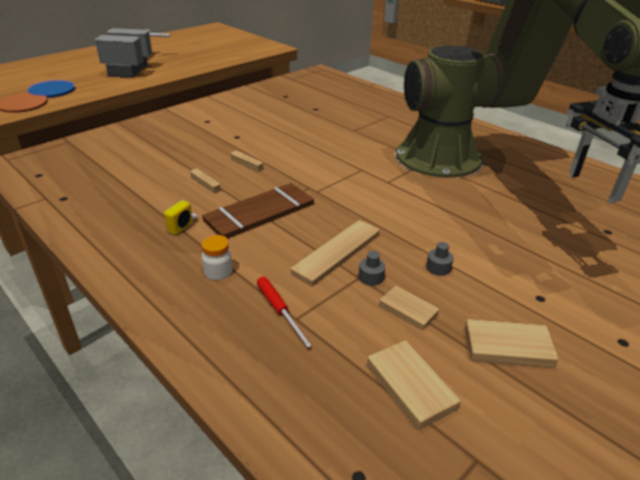

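Top view: base board at (416,257), sticks at (510,240) and (528,311), long board (303,272), small short board (198,265), weights at (252,271) and (215,337). Next I measure these.

```bash
cat > h.py <<'E'
import numpy as np, cv2
from scipy.spatial.transform import Rotation as R
from station import ctrl, imaging
def cast(m,uv,z):
    K=np.array(m["camera_matrix"]); uv=np.atleast_2d(np.asarray(uv,float))
    d=np.c_[(uv[:,0]-K[0,2])/K[0,0],-(uv[:,1]-K[1,2])/K[1,1],-np.ones(len(uv))]
    d=R.from_euler('xyz',m["attitude"]).apply(d); p=np.array(m["position"])
    return p+d*((z-p[2])/d[:,2])[:,None]
def proj(m,P):
    K=np.array(m["camera_matrix"]); q=R.from_euler('xyz',m["attitude"]).inv().apply(np.atleast_2d(P)-m["position"])
    return np.c_[K[0,2]+K[0,0]*q[:,0]/-q[:,2],K[1,2]+K[1,1]*q[:,1]/q[:,2]]
def rect(pts):
    "world xy contour -> centre, sizes, yaw of the long axis"
    (c,s,a)=cv2.minAreaRect((pts[:,:2]*1000).astype(np.float32))
    a=np.radians(a)+(np.pi/2 if s[1]>s[0] else 0)
    return np.array(c)/1000,sorted(s),(a+np.pi/2)%np.pi-np.pi/2
def blobs(mask,amin=150):
    mask=cv2.morphologyEx(mask.astype(np.uint8)*255,cv2.MORPH_OPEN,np.ones((3,3)))
    return [c[:,0,:] for c in cv2.findContours(mask,cv2.RETR_EXTERNAL,cv2.CHAIN_APPROX_NONE)[0] if cv2.contourArea(c)>amin]
E
python3 - <<'E'
from h import *
m=imaging.camera_model("top"); bgr=cv2.imread("pics/top0.png"); hsv=cv2.cvtColor(bgr,cv2.COLOR_BGR2HSV)
for n,u,v in [("pine",300,270),("pine",145,203),("stick",510,240),("stick",528,311),("bench",330,100),("bench",350,380),("base",416,257),("line",416,218),("w",252,271),("short",198,265),("bench",470,270)]:
    print(n,hsv[v,u],bgr[v,u])
print("base axis px",proj(m,[[0,0,0]]))
for n,u,v in [("w1",252,271),("w2",215,337)]: print(n,cast(m,[[u,v]],.03))
E
```

```text
pine [ 19 125 224] [114 182 224]
pine [ 19 125 225] [115 183 225]
stick [ 15 138 222] [102 162 222]
stick [ 16 138 222] [102 164 222]
bench [ 14 161 176] [ 65 115 176]
bench [ 14 163 204] [ 74 133 204]
base [ 12 177 118] [ 36  69 118]
line [130   7 211] [211 205 207]
w [ 15  14 110] [104 107 110]
short [ 17 131 225] [109 173 225]
bench [ 13 162 176] [ 64 114 176]
base axis px [[383.358373   561.51528413]]
w1 [[0.55641527 0.22713828 0.03      ]]
w2 [[0.42713189 0.30424401 0.03      ]]
```

Run:
```python
from h import *
m=imaging.camera_model("top"); bgr=cv2.imread("pics/top0.png"); hsv=cv2.cvtColor(bgr,cv2.COLOR_BGR2HSV).astype(int)
H,S,V=hsv[...,0],hsv[...,1],hsv[...,2]
def rep(name,mask,z,amin=150):
    for c in blobs(mask,amin):
        ctr,s,a=rect(cast(m,c,z)); print(name,c.mean(0).round(),ctr.round(4),np.round(s,1),round(a,3))
rep("pine18",(S<150)&(S>100)&(V>170)&(H>13),.018)
rep("pine22",(S<150)&(S>100)&(V>170)&(H>13),.022)
rep("base",cv2.morphologyEx(((V<145)&(S>120)).astype(np.uint8),cv2.MORPH_CLOSE,np.ones((9,9)))>0,.018,2000)
rep("line",(S<60)&(V>150),.018,60)
rep("iron",(S<60)&(V<140),.018,200)
```

```text
pine18 [529. 309.] [ 0.4474 -0.3384] [ 24.  110.9] -1.474
pine18 [108. 295.] [0.5268 0.5266] [ 81.  145.3] -0.864
pine18 [198. 263.] [0.5818 0.342 ] [56.8 99.2] -1.483
pine18 [511. 239.] [ 0.5971 -0.3227] [ 23.  110.9] 1.554
pine18 [302. 272.] [0.5547 0.1245] [ 61.9 240.4] 0.103
pine18 [144. 201.] [0.7252 0.4593] [ 81.6 145.4] 1.314
pine22 [529. 309.] [ 0.4472 -0.3365] [ 23.9 110.4] -1.474
pine22 [108. 295.] [0.5263 0.5248] [ 80.7 144.7] -0.864
pine22 [198. 263.] [0.581 0.341] [56.5 98.7] -1.483
pine22 [511. 239.] [ 0.5963 -0.3209] [ 22.9 110.4] 1.554
pine22 [302. 272.] [0.554  0.1244] [ 61.6 239.4] 0.103
pine22 [144. 201.] [0.7238 0.4578] [ 81.3 144.8] 1.314
base [133. 453.] [0.2067 0.4221] [ 71.5 535.1] 1.537
base [407. 227.] [ 0.6148 -0.0769] [249.9 427.1] -0.094
line [416. 292.] [ 0.4955 -0.1094] [ 7.3 95.3] 1.474
line [417. 218.] [ 0.6543 -0.1282] [ 7.4 94.6] 1.472
iron [ 41. 466.] [0.2142 0.6213] [ 65.3 197. ] 1.514
iron [215. 336.] [0.4296 0.3068] [52.1 52.7] 1.558
iron [252. 270.] [0.5608 0.2297] [50.8 52.7] 1.515
iron [296.  44.] [1.046  0.0574] [ 331.1 1544. ] 1.516
```

```bash
cat > g.py <<'E'
# usage: g.py x y z yaw -> remaining shift in tool axes and turn (tool down)
import sys; from h import *
x,y,z,yaw=map(float,sys.argv[1:5]); o=ctrl.get_obs(); p=o["ee_pos"]; r=R.from_euler('xyz',o["eef_rot"])
d=r.inv().apply(np.array([x,y,z])-p); t=-(yaw-o["eef_rot"][2]); t=(t+np.pi)%(2*np.pi)-np.pi
print("t",round(o["time_s"],2),"pos",p.round(4),"rpy",o["eef_rot"].round(4),"shift",d.round(4),"turn",round(t,4),"F",o["force"].round(1),"grip",round(o["grip_width"],4))
E
python3 -m handwheel '[[[-0.03,0.035,-0.005,0],[-0.03,0.035,-0.005,0],[-0.03,0.035,-0.005,0],[-0.03,0.035,-0.005,0],[-0.03,0.035,-0.005,0],[-0.03,0.035,-0.005,0],[-0.03,0.035,-0.005,0],[-0.03,0.035,-0.005,0],[-0.03,0.035,-0.005,0],[-0.03,0.035,-0.005,0]]]'; python3 g.py 0.53 -0.2 0.3 0.0
```

```text
time_s: 1.15
ee_pos: [0.4279, 0.0517, 0.2741]
eef_rot: [-3.141, 0.004, 1.109]
force: [-0.4, 0.6, -0.2]
grip_width: 0.0938
t 1.15 pos [0.4279 0.0517 0.2741] rpy [-3.1411  0.0044  1.1095] shift [-0.18    0.2034 -0.0253] turn 1.1095 F [-0.4  0.6 -0.2] grip 0.0938
```

```bash
python3 -m handwheel '[[[0,0,0,0.14],[0,0,0,0.14],[0,0,0,0.14],[0,0,0,0.14],[0,0,0,0.14],[0,0,0,0.14],[0,0,0,0.14],[0,0,0,0.12]]]' >/dev/null; python3 -m handwheel '[[[0.017,0.042,-0.004,0],[0.017,0.042,-0.004,0],[0.017,0.042,-0.004,0],[0.017,0.042,-0.004,0],[0.017,0.042,-0.004,0],[0.017,0.042,-0.004,0],[0,0,0,0],[0,0,0,0]]]'>/dev/null; python3 g.py 0.53 -0.2 0.3 0.0
cat > look.py <<'E'
# usage: look.py picname : wrist picture, pine blobs / lines / iron cast to their heights
import sys; from h import *
m=imaging.camera_model("wrist"); bgr=np.ascontiguousarray(imaging.camera("wrist")[:,:,::-1]); cv2.imwrite(f"pics/{sys.argv[1]}.png",bgr)
H,S,V=[c.astype(int) for c in cv2.split(cv2.cvtColor(bgr,cv2.COLOR_BGR2HSV))]
pz=float(sys.argv[2]) if len(sys.argv)>2 else .018
lz=float(sys.argv[3]) if len(sys.argv)>3 else .018
for n,mk,z,am in [("pine",(S<150)&(S>80)&(V>170)&(H>13),pz,300),("line",(S<60)&(V>140),lz,80),("iron",(S<60)&(V<140),.034,300)]:
    for c in blobs(mk,am):
        k,s,a=rect(cast(m,c,z)); print(n,c.mean(0).round(),k.round(4),np.round(s,1),round(a,3))
E
python3 look.py w1 0.022
```

```text
t 2.75 pos [ 0.5223 -0.2205  0.2965] rpy [ 3.1387  0.007  -0.0424] shift [ 0.0068 -0.0208 -0.0036] turn -0.0424 F [-0.3  1.   0.4] grip 0.0942
pine [262. 301.] [ 0.446  -0.3366] [ 23.3 109.4] -1.452
pine [382. 285.] [ 0.5956 -0.3208] [ 22.8 108.9] 1.545
line [482. 185.] [ 0.7099 -0.2018] [17.6 20.7] -1.297
line [436. 118.] [ 0.6543 -0.128 ] [ 6.7 99.6] 1.464
line [291. 108.] [ 0.4955 -0.1109] [  6.7 100.5] 1.465
iron [306. 397.] [ 0.5029 -0.4542] [296.7 900.5] -0.019
iron [562.   6.] [ 0.7653 -0.0301] [16.5 57.4] -0.045
```

View pics/w1.png

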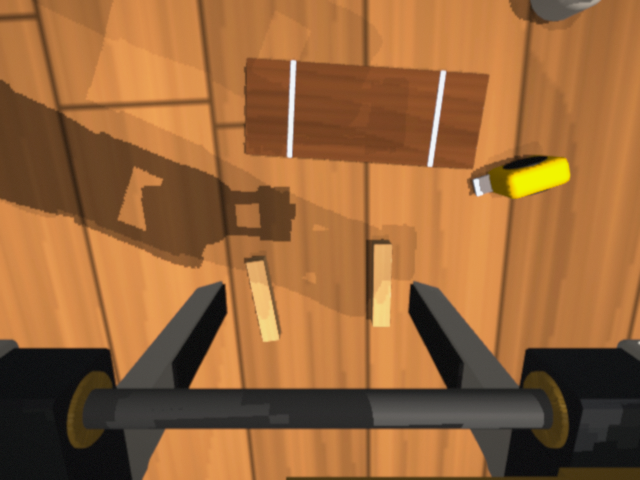

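Wrist view: base board (366,112) with white lines at (291,108) and (436,118); sticks at (262,301) and (382,285). This agrees with the top view within 2 mm. I'll take the far stick first.

```bash
python3 -m handwheel '[[[0.018,0.024,0.035,-0.005],[0.018,0.024,0.035,-0.005],[0.018,0.024,0.035,-0.005],[0.018,0.024,0.035,-0.005],[0,0,0.035,0],[0,0,0.03,0],[0,0,0,0]]]' >/dev/null; python3 g.py 0.596 -0.321 0.025 -0.021
```

```text
t 3.5 pos [ 0.594  -0.314   0.0878] rpy [ 3.1373e+00  2.1000e-03 -1.1600e-02] shift [0.0022 0.0067 0.0629] turn 0.0094 F [-0.4 -0.3  0.1] grip 0.0942
```

```bash
python3 -m handwheel '[[[0.002,0.007,0.02,0.009],[0,0,0.02,0],[0,0,0.018,0],[0,0,0.005,0],[0,0,0,0]]]' >/dev/null; python3 g.py 0.596 -0.321 0.025 -0.021; python3 -m handwheel '[[[0,0,0,0],[0,0,0,0],[0,0,0,0],[0,0,0,0],[0,0,0,0],[0,0,0,0],[0,0,0,0],[0,0,0,0]]]' 0.0 20;  python3 g.py 0.596 -0.321 0.025 -0.021
```

```text
t 4.0 pos [ 0.5993 -0.3184  0.0314] rpy [ 3.1335 -0.0049 -0.0161] shift [-0.0033  0.0026  0.0064] turn 0.0049 F [-0.8 -0.2 -0.1] grip 0.0938
time_s: 4.8
ee_pos: [0.6007, -0.3189, 0.0359]
eef_rot: [3.131, -0.009, -0.016]
force: [-0.5, 0.1, -0.2]
grip_width: 0.0337
t 4.8 pos [ 0.6007 -0.3189  0.0359] rpy [ 3.1309 -0.0095 -0.0157] shift [-0.0048  0.002   0.0108] turn 0.0053 F [-0.5  0.1 -0.2] grip 0.0337
```

```bash
sed -i 's/^print("t"/print("tilt_xy",r.as_matrix()[:2,2].round(4),end=" ");print("t"/' g.py
cat > wait.py <<'E'
import sys; from station import imaging
for _ in range(int(sys.argv[1])): imaging.camera("top")
E
python3 -m handwheel '[[[-0.002,0.002,0.012,0],[0,0,0.003,0]]]' >/dev/null; python3 g.py 0.596 -0.321 0.025 -0.021; python3 wait.py 4;  python3 g.py 0.596 -0.321 0.025 -0.021
```

```text
tilt_xy [ 0.0095 -0.0114] t 5.0 pos [ 0.5987 -0.3214  0.021 ] rpy [ 3.1303 -0.0097 -0.0156] shift [-0.0027 -0.0003 -0.0041] turn 0.0054 F [-8.5  4.2 14.7] grip 0.0222
tilt_xy [ 0.0109 -0.0118] t 5.2 pos [ 0.5994 -0.3213  0.0212] rpy [ 3.13   -0.0111 -0.0155] shift [-0.0033 -0.0002 -0.0038] turn 0.0055 F [-0.5  0.1  0.4] grip 0.0216
```

```bash
python3 -m handwheel '[[[0,0,-0.04,0],[0,-0.02,-0.03,0],[0.013,-0.045,0,0.03],[0.013,-0.045,0,0.03],[0.013,-0.045,0,0.03],[0.013,-0.04,0,0]]]' >/dev/null; python3 g.py 0.6543 -0.128 0.042 -0.108; python3 wait.py 2;python3 g.py 0.6543 -0.128 0.042 -0.108
```

```text
tilt_xy [ 0.0091 -0.0103] t 5.8 pos [ 0.661  -0.1283  0.0896] rpy [ 3.1324 -0.0103 -0.1181] shift [-0.0071  0.0001  0.0475] turn -0.0101 F [ 0.5 -0.5 -0.1] grip 0.0219
tilt_xy [ 0.0093 -0.0097] t 5.9 pos [ 0.662  -0.1253  0.0893] rpy [ 3.133  -0.0103 -0.1121] shift [-0.0079  0.0032  0.0472] turn -0.0041 F [-0.7 -0.5 -0.3] grip 0.0219
```

```bash
python3 -m handwheel '[[[-0.005,0.003,0.03,-0.004],[-0.004,0,0.016,0]]]' >/dev/null; python3 wait.py 3; python3 g.py 0.6543 -0.128 0.040 -0.108; python3 look.py w2 0.04
```

```text
tilt_xy [ 0.0142 -0.011 ] t 6.25 pos [ 0.6551 -0.1276  0.0455] rpy [ 3.1322 -0.0153 -0.1065] shift [-0.0009  0.0004  0.0055] turn 0.0015 F [ 1.1 -1.  -0.2] grip 0.0217
pine [322. 365.] [ 0.6522 -0.1533] [22.5 32.6] 1.454
pine [426. 315.] [ 0.7069 -0.1341] [ 7.6 24.5] 1.358
pine [319. 233.] [ 0.659  -0.0895] [22.7 29.8] 1.462
pine [430. 115.] [ 0.7113 -0.0454] [ 8.7 21.2] 1.543
line [ 16. 298.] [ 0.4958 -0.114 ] [ 5.9 91.9] 1.465
line [582.  40.] [ 0.7857 -0.0185] [17.4 54. ] -0.575
iron [320. 400.] [ 0.6549 -0.1749] [122.4 367.8] -0.121
iron [588.  29.] [ 0.7781 -0.0175] [ 7.6 34. ] -0.742
iron [535.  44.] [ 0.7549 -0.0212] [23.5 50. ] -0.845
```

View pics/w2.png

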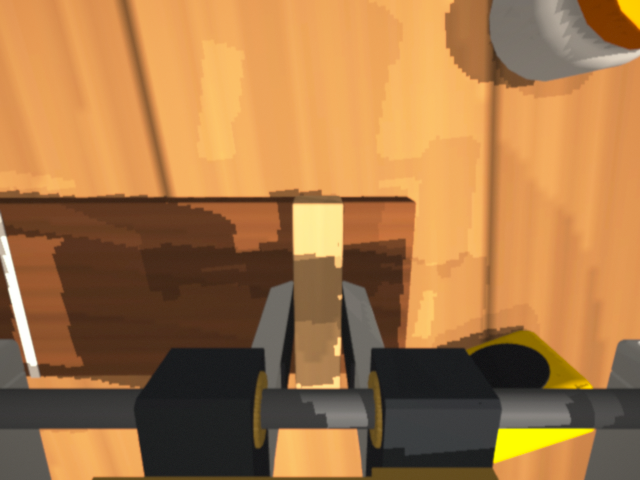

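The stick (319,290) is over the far line, square to the board. I'll lower and release it.

```bash
python3 -m handwheel '[[[-0.001,0,0.006,0]]]' >/dev/null; python3 wait.py 2; python3 g.py 0.6543 -0.128 0.0395 -0.108;  python3 -m handwheel '[[[0,0,0,0]]]' 0.045; python3 wait.py 6; python3 g.py 0.4955 -0.1105 0.1 -0.108
```

```text
tilt_xy [ 0.016  -0.0115] t 6.5 pos [ 0.6548 -0.1281  0.0406] rpy [ 3.1319 -0.0172 -0.1069] shift [-0.0005 -0.      0.0011] turn 0.0011 F [ 0.5 -0.2 -1. ] grip 0.022
time_s: 6.6
ee_pos: [0.655, -0.1283, 0.041]
eef_rot: [3.132, -0.018, -0.107]
force: [0.9, -0.5, 0.5]
grip_width: 0.0269
tilt_xy [ 0.0164 -0.0116] t 6.9 pos [ 0.6549 -0.1281  0.0408] rpy [ 3.1318 -0.0175 -0.107 ] shift [-1.593e-01  1.000e-04 -6.200e-02] turn 0.001 F [-0.8 -0.   0.3] grip 0.0448
```

```bash
python3 -m handwheel '[[[0,0,-0.05,0],[0,0.01,-0.03,0],[-0.03,0.036,0,0],[-0.03,0.036,0,0],[-0.03,0.036,0,0],[-0.03,0.036,0,0],[-0.03,0.036,0,0],[-0.03,0.036,0,-0.11],[0,0,0.01,-0.11]]]' >/dev/null; python3 wait.py 2; python3 g.py 0.446 -0.3366 0.025 0.11; python3 look.py w3 0.022
```

```text
tilt_xy [ 0.0177 -0.0127] t 7.9 pos [ 0.446  -0.3363  0.1128] rpy [ 3.1268 -0.0161  0.1217] shift [-0.0014 -0.001   0.0878] turn 0.0117 F [-0.8  0.1  0.6] grip 0.045
pine [315. 307.] [ 0.4508 -0.3743] [21.1 31.8] -1.461
pine [315. 190.] [ 0.4416 -0.2918] [18.6 21.2] 0.12
iron [316. 401.] [ 0.4665 -0.4347] [170.7 515.7] 0.106
```

```bash
python3 -m handwheel '[[[-0.001,-0.001,0.04,0.011],[-0.002,0,0.035,0],[-0.001,0,0.014,0]]]' >/dev/null; python3 wait.py 1; python3 g.py 0.446 -0.3366 0.024 0.11
```

```text
tilt_xy [ 0.0228 -0.0163] t 8.3 pos [ 0.4482 -0.3351  0.0242] rpy [ 3.1231 -0.021   0.1007] shift [-0.0024  0.0012  0.0002] turn -0.0093 F [-0.9  0.4 -1.2] grip 0.0453
```

```bash
python3 -m handwheel '[[[-0.002,0.001,0.0015,-0.009]]]' 0.0 20 >/dev/null; python3 wait.py 8; python3 g.py 0.446 -0.3366 0.024 0.11;  python3 -m handwheel '[[[0,0,-0.05,0],[0,0,-0.05,0]]]' >/dev/null; python3 wait.py 1;python3 g.py 0.4955 -0.1105 0.1 -0.108
```

```text
tilt_xy [ 0.0242 -0.0172] t 8.8 pos [ 0.4469 -0.3366  0.0238] rpy [ 3.1218 -0.0222  0.1095] shift [-0.0009 -0.0001 -0.0002] turn -0.0005 F [-0.5  2.   6.1] grip 0.0221
tilt_xy [ 0.0234 -0.0166] t 9.05 pos [ 0.4445 -0.3348  0.1277] rpy [ 3.1226 -0.0214  0.109 ] shift [ 0.0745 -0.218   0.0252] turn 0.217 F [ 1.  -1.2  8.2] grip 0.0221
```

```bash
python3 -m handwheel '[[[0.015,-0.046,0,0],[0.015,-0.046,0,0],[0.015,-0.046,0,0],[0.015,-0.046,0,0.11],[0.01,-0.036,0,0.1]]]' >/dev/null; python3 wait.py 2;python3 g.py 0.4955 -0.1105 0.043 -0.108
```

```text
tilt_xy [ 0.0338 -0.0231] t 9.65 pos [ 0.4972 -0.1063  0.13  ] rpy [ 3.1224 -0.0362 -0.1116] shift [-0.0044  0.0027  0.0869] turn -0.0036 F [ 0.1 -0.6 -0.5] grip 0.0221
```

```bash
python3 -m handwheel '[[[-0.003,0.002,0.04,-0.003],[-0.002,0,0.036,0],[0,0,0.006,0]]]' >/dev/null; python3 wait.py 2;python3 g.py 0.4947 -0.110 0.0425 -0.108; python3 look.py w4 0.04
```

```text
tilt_xy [ 0.0428 -0.0259] t 10.05 pos [ 0.4978 -0.1105  0.0507] rpy [ 3.1202 -0.0453 -0.1043] shift [-0.0035 -0.0004  0.008 ] turn 0.0037 F [ 0.   0.  -0.4] grip 0.022
pine [ 97. 453.] [ 0.3699 -0.1816] [24. 32.] 1.518
pine [316. 372.] [ 0.4948 -0.1455] [22.8 22.9] 1.433
pine [319. 230.] [ 0.5022 -0.0728] [22.9 29.8] 1.458
pine [618. 297.] [ 0.6533 -0.126 ] [ 22.1 105.4] 1.463
pine [ 61. 169.] [ 0.3965 -0.0317] [ 5.  16.1] -1.563
pine [ 16. 164.] [ 0.3796 -0.0276] [15.  19.5] 1.231
iron [318. 402.] [ 0.5065 -0.1641] [127.9 383.8] -0.154
```

```bash
python3 -m handwheel '[[[-0.0035,0,0.0085,0.003]]]' >/dev/null; python3 wait.py 2;python3 g.py 0.4947 -0.110 0.0425 -0.108;  python3 -m handwheel '[[[-0.0005,0,0.0005,0]]]' 0.045 >/dev/null; python3 wait.py 7; python3 g.py 0.4947 -0.110 0.0425 -0.108; python3 -m handwheel '[[[0,0,-0.05,0],[0,0,-0.05,0],[0,0,-0.05,0]]]' >/dev/null;  python3 g.py 0.56 0 0.19 -0.108; python3 -m handwheel '[[[0.05,0,0,0],[0.05,0,0,0],[0.05,0,0,0]]]' 0.094 >/dev/null;  python3 g.py 0.575 -0.11 0.2 -0.108
```

```text
tilt_xy [ 0.0451 -0.0266] t 10.3 pos [ 0.4952 -0.1107  0.0434] rpy [ 3.12   -0.0477 -0.1078] shift [-0.0006 -0.0006  0.0008] turn 0.0002 F [ 0.3 -0.6 -1.1] grip 0.0216
tilt_xy [ 0.0453 -0.0267] t 10.75 pos [ 0.4948 -0.1106  0.043 ] rpy [ 3.12   -0.0479 -0.1077] shift [-0.0002 -0.0006  0.0004] turn 0.0003 F [ 0.3 -0.2 -0.4] grip 0.0449
tilt_xy [ 0.0313 -0.0226] t 11.05 pos [ 0.4851 -0.1058  0.1895] rpy [ 3.1225 -0.0336 -0.1079] shift [ 0.063  -0.1133 -0.0005] turn 0.0001 F [ 0.9 -0.5  0.1] grip 0.0452
tilt_xy [ 0.0543 -0.0288] t 11.35 pos [ 0.634  -0.1221  0.2117] rpy [ 3.1188 -0.0571 -0.1083] shift [-0.0606 -0.0059  0.0082] turn -0.0003 F [0.6 0.  0.5] grip 0.0657
```

Tilt errors come from tracking lag: moving out or down adds tilt, moving in or up removes it. I'll use fast rows in the good directions and waits in the bad ones.

```bash
python3 wait.py 2; python3 g.py 0.56 0 0.19 -0.108; python3 -m handwheel '[[[-0.05,0,0,0],[-0.05,0,0,0],[-0.05,0,0,0],[-0.05,0,0,0],[-0.03,0,0,0]]]' >/dev/null;  python3 g.py 0.575 -0.11 0.2 -0.108;  python3 wait.py 3; python3 g.py 0.46 0.0800 0.2 -0.108
```

```text
tilt_xy [ 0.051  -0.0279] t 11.45 pos [ 0.636  -0.1223  0.2081] rpy [ 3.1194 -0.0538 -0.1078] shift [-0.0895 -0.1137  0.0108] turn 0.0002 F [-1.2 -0.2 -0.1] grip 0.0734
tilt_xy [ 0.0438 -0.0259] t 11.95 pos [ 0.4039 -0.0965  0.1898] rpy [ 3.1205 -0.0463 -0.1066] shift [ 0.1718 -0.0047 -0.0023] turn 0.0014 F [-0.2 -1.2  0.2] grip 0.0938
tilt_xy [ 0.0457 -0.0265] t 12.1 pos [ 0.406  -0.097   0.1909] rpy [ 3.1201 -0.0483 -0.107 ] shift [ 0.0351 -0.1815 -0.0113] turn 0.001 F [ 0.1 -0.3  0.8] grip 0.0938
```

```bash
python3 -m handwheel '[[[0,0,-0.05,0],[0,0,-0.05,0],[0,0,-0.05,0],[0,0,-0.05,0]]]' >/dev/null;  python3 g.py 0.575 -0.11 0.2 -0.108;  for i in 1 2 3; do python3 -m handwheel '[[[0,0,0.05,0]]]' >/dev/null; python3 wait.py 3; python3 g.py 0.46 0.0800 0.2 -0.108; done
```

```text
tilt_xy [ 0.0363 -0.0233] t 12.5 pos [ 0.3969 -0.0914  0.389 ] rpy [ 3.1223 -0.0386 -0.1073] shift [ 0.1716 -0.0043  0.1958] turn 0.0007 F [-0.3  0.2 -0. ] grip 0.0937
tilt_xy [ 0.0322 -0.022 ] t 12.75 pos [ 0.3985 -0.0924  0.3376] rpy [ 3.1232 -0.0343 -0.1072] shift [ 0.038  -0.1805  0.1357] turn 0.0008 F [-0.1 -0.1  0.9] grip 0.094
tilt_xy [ 0.0281 -0.0207] t 13.0 pos [ 0.3996 -0.0932  0.2887] rpy [ 3.1241 -0.0302 -0.1072] shift [ 0.0388 -0.1803  0.0868] turn 0.0008 F [-0.4  0.7  0. ] grip 0.0942
tilt_xy [ 0.026 -0.02 ] t 13.25 pos [ 0.401  -0.0943  0.2401] rpy [ 3.1245 -0.028  -0.1073] shift [ 0.0389 -0.1803  0.0382] turn 0.0007 F [0.3 0.2 0.8] grip 0.094
```

```bash
python3 -m handwheel '[[[0.015,-0.045,0,0],[0.015,-0.045,0,0],[0.015,-0.045,0,0],[0.015,-0.045,0,0],[0.015,-0.045,0,0]]]' >/dev/null;  python3 wait.py 3; python3 g.py 0.55 0.124 0.2 -1.468;  python3 -m handwheel '[[[0,0,0,0.14],[0,0,0,0.14],[0,0,0,0.14],[0,0,0,0.14],[0,0,0,0.14],[0,0,0,0.14],[0,0,0,0.14],[0,0,0,0.14],[0,0,0,0.14],[0,0,0,0.1]]]' >/dev/null;  python3 wait.py 3; python3 g.py 0.5545 0.124 0.2 -1.468; python3 look.py w5 0.018
```

```text
tilt_xy [ 0.0421 -0.0209] t 13.9 pos [0.5074 0.1241 0.2574] rpy [ 3.1257 -0.0442 -0.1149] shift [ 0.0398 -0.0057  0.0591] turn 1.3531 F [-0.5  0.1 -0. ] grip 0.0943
tilt_xy [ 0.063  -0.0193] t 15.05 pos [0.5097 0.1152 0.2849] rpy [-3.0794 -0.0219 -1.5308] shift [-0.0088 -0.0398  0.0874] turn -0.0628 F [0.3 0.  0.3] grip 0.0941
pine [514. 246.] [ 0.4913 -0.1232] [ 23.4 115.3] 1.464
pine [111. 150.] [0.5813 0.3404] [55.5 98.7] -1.483
pine [553.  97.] [ 0.6583 -0.1412] [ 23.  115.1] 1.463
pine [307. 176.] [0.5541 0.1241] [ 59.4 239.1] 0.103
pine [26. 27.] [0.7036 0.418 ] [52.2 62.6] -0.256
line [614.  52.] [ 0.7065 -0.1987] [ 7.5 19. ] -1.241
iron [581. 405.] [ 0.2833 -0.2357] [142.1 196.3] 0.226
iron [237. 402.] [0.3089 0.1552] [266.5 704.6] -1.538
iron [149. 284.] [0.4334 0.3004] [51.1 68.1] -1.074
iron [213. 174.] [0.5601 0.2254] [50.9 55.8] -1.533
```

View pics/w5.png

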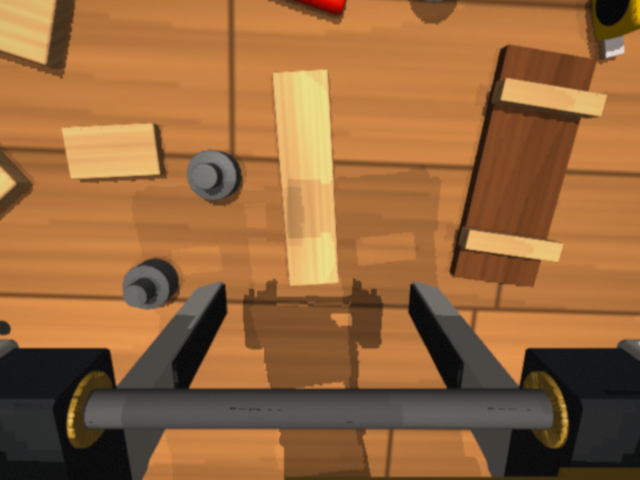

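```bash
python3 -m handwheel '[[[0,0,-0.05,0],[0,0,-0.05,0],[0,0,-0.05,0]]]' >/dev/null;  python3 g.py 0.5545 0.124 0.2 -1.468;  for i in 1 2 3 4; do python3 -m handwheel '[[[0,0,0.05,0]]]' >/dev/null; python3 g.py 0.5545 0.1240 0.2 -1.468;python3 wait.py 3; python3 g.py 0.5545 0.1240 0.2 -1.468; done
```

```text
tilt_xy [ 0.0502 -0.0216] t 15.4 pos [0.4985 0.1169 0.4307] rpy [-3.0925 -0.0241 -1.5209] shift [-0.0099 -0.0449  0.233 ] turn -0.0529 F [-0.   0.  -0.3] grip 0.0941
tilt_xy [ 0.0763 -0.0171] t 15.5 pos [0.5041 0.1162 0.3969] rpy [-3.0663 -0.0212 -1.5182] shift [-0.0093 -0.0358  0.2   ] turn -0.0502 F [ 2.1 -0.5 -0.3] grip 0.0942
tilt_xy [ 0.0451 -0.0225] t 15.65 pos [0.5002 0.1154 0.3792] rpy [-3.0977 -0.0248 -1.5191] shift [-0.0102 -0.0468  0.1812] turn -0.0511 F [-0.2 -0.3  0.6] grip 0.0939
tilt_xy [ 0.054 -0.021] t 15.75 pos [0.5037 0.1145 0.3362] rpy [-3.0887 -0.0238 -1.5177] shift [-0.01   -0.0439  0.1385] turn -0.0497 F [1.5 0.3 0.1] grip 0.0942
tilt_xy [ 0.0406 -0.0232] t 15.9 pos [0.5018 0.1141 0.3302] rpy [-3.1023 -0.0253 -1.5182] shift [-0.0104 -0.048   0.132 ] turn -0.0502 F [-0.4  0.3  0.4] grip 0.0939
tilt_xy [ 0.0524 -0.0213] t 16.0 pos [0.5063 0.1135 0.2881] rpy [-3.0904 -0.0241 -1.5177] shift [-0.0101 -0.0441  0.0903] turn -0.0497 F [ 2.1  0.6 -0.9] grip 0.0943
tilt_xy [ 0.0384 -0.0237] t 16.15 pos [0.5037 0.1129 0.2817] rpy [-3.1045 -0.0257 -1.5179] shift [-0.0105 -0.0483  0.0834] turn -0.0499 F [-0.2 -0.8  1.1] grip 0.0938
tilt_xy [ 0.0514 -0.0216] t 16.25 pos [0.509  0.1124 0.2399] rpy [-3.0914 -0.0243 -1.5177] shift [-0.0101 -0.044   0.0419] turn -0.0497 F [ 1.5 -0.2 -1.3] grip 0.0937
tilt_xy [ 0.037  -0.0239] t 16.4 pos [0.5057 0.1118 0.2333] rpy [-3.1059 -0.0258 -1.5178] shift [-0.0105 -0.0481  0.0348] turn -0.0498 F [0.3 0.  0.9] grip 0.0937
```

```bash
python3 -m handwheel '[[[0,0,-0.05,0],[0,0,-0.05,0],[0,0,-0.05,0],[0,0,-0.05,0]]]' >/dev/null;  python3 wait.py 3; python3 g.py 0.5545 0.124 0.2 -1.468;  for i in 1 2 3 4; do python3 -m handwheel '[[[0,0,0.05,0]]]' >/dev/null;python3 wait.py 4;  done; python3 g.py 0.5545 0.1240 0.1 -1.468; python3 -m handwheel '[[[-0.01,-0.025,0.03,-0.05]]]' >/dev/null;python3 wait.py 4; python3 -m handwheel '[[[0,-0.025,0.03,0]]]' >/dev/null;python3 wait.py 4;  python3 g.py 0.5545 0.1240 0.023 -1.468; python3 look.py w6
```

```text
tilt_xy [ 0.0442 -0.0225] t 16.95 pos [0.497  0.1164 0.438 ] rpy [-3.0986 -0.0248 -1.5175] shift [-0.0105 -0.0475  0.2401] turn -0.0495 F [-0.2  0.1 -0.4] grip 0.0941
tilt_xy [ 0.0483 -0.0218] t 18.15 pos [0.5073 0.1123 0.2482] rpy [-3.0945 -0.0243 -1.5177] shift [-0.0128 -0.0407  0.15  ] turn -0.0497 F [ 0.2 -0.1 -0.2] grip 0.0938
tilt_xy [ 0.0512 -0.0213] t 18.75 pos [0.5602 0.125  0.1944] rpy [-3.0928 -0.0265 -1.4688] shift [-0.0041  0.0141  0.1709] turn -0.0008 F [ 0.1 -0.2 -0.2] grip 0.094
pine [558. 331.] [ 0.4868 -0.1276] [ 23.6 117. ] 1.465
pine [ 72. 188.] [0.5819 0.3403] [55.  99.2] -1.473
pine [602. 156.] [ 0.6584 -0.1259] [23.1 76.7] 1.465
pine [315. 237.] [0.5556 0.1244] [ 59.1 236.2] 0.102
iron [580. 411.] [ 0.4115 -0.1614] [112.2 160.4] 0.299
iron [294. 390.] [0.4134 0.1475] [211.7 555.4] -1.481
iron [199. 226.] [0.5621 0.2249] [53.5 56.9] -1.471
iron [495.  10.] [0.7526 0.0014] [21.  64.2] -1.459
```

```bash
for i in 1 2; do python3 -m handwheel '[[[-0.002,0.007,0.05,0]]]' >/dev/null;python3 wait.py 3;  python3 g.py 0.555 0.1243 0.023 -1.468; done; python3 -m handwheel '[[[0,0,0.05,0]]]' >/dev/null;python3 wait.py 3;  python3 g.py 0.555 0.1243 0.023 -1.468
```

```text
tilt_xy [ 0.0495 -0.0216] t 19.05 pos [0.5545 0.1251 0.1447] rpy [-3.0945 -0.0266 -1.4685] shift [-0.0023  0.0053  0.1216] turn -0.0005 F [-0.1  0.   0.3] grip 0.094
tilt_xy [ 0.0475 -0.022 ] t 19.3 pos [0.5495 0.1253 0.0957] rpy [-3.0966 -0.0267 -1.4684] shift [-0.0004 -0.0021  0.0729] turn -0.0004 F [ 0.5 -0.7  1. ] grip 0.0938
tilt_xy [ 0.0456 -0.0224] t 19.55 pos [0.5519 0.1241 0.0469] rpy [-3.0985 -0.027  -1.4685] shift [-0.0005 -0.0021  0.024 ] turn -0.0005 F [0.4 0.2 0.1] grip 0.0938
```

```bash
python3 -m handwheel '[[[-0.0005,-0.002,0.025,0]]]' 0.0 30 >/dev/null;python3 wait.py 12;  python3 g.py 0.555 0.1243 0.022 -1.468
```

```text
tilt_xy [ 0.0479 -0.0221] t 20.25 pos [0.5558 0.1243 0.0239] rpy [-3.0962 -0.0269 -1.4686] shift [-0.0001  0.0008  0.0019] turn -0.0006 F [-2.9 -1.3  9.1] grip 0.0595
```

```bash
for i in 1 2; do python3 -m handwheel '[[[0,0,-0.05,0]]]' >/dev/null;python3 wait.py 3; done;python3 g.py 0.5749 -0.1195 0.07 -1.679; for i in 1 2 3 4 5; do python3 -m handwheel '[[[0.048,0.001,0,0]]]' >/dev/null;python3 wait.py 2; done; python3 -m handwheel '[[[0,0,0,0.11]]]' >/dev/null;python3 wait.py 2;python3 -m handwheel '[[[0,0,0,0.1]]]' >/dev/null;python3 wait.py 3; python3 g.py 0.5749 -0.1195 0.07 -1.679; python3 look.py w7 0.1
```

```text
tilt_xy [ 0.0576 -0.0204] t 20.75 pos [0.5533 0.127  0.1242] rpy [-3.0863 -0.0262 -1.4686] shift [0.2459 0.007  0.0604] turn 0.2104 F [-0.2  0.3 -2.3] grip 0.0597
tilt_xy [ 0.0481 -0.0235] t 22.2 pos [ 0.5691 -0.122   0.1238] rpy [-3.091  -0.0175 -1.6935] shift [-0.0041 -0.0027  0.0539] turn -0.0145 F [ 0.8  0.2 -1.6] grip 0.0599
pine [337. 342.] [ 0.542  -0.1277] [ 4.7 42.9] 1.439
pine [310. 186.] [ 0.6229 -0.1244] [ 82.6 138.1] -0.137
line [411.  31.] [ 0.7115 -0.2013] [16.7 19.5] -1.324
iron [552. 407.] [ 0.4208 -0.2882] [126.1 155.1] 1.502
iron [104. 419.] [0.4702 0.0667] [121.5 143.5] 1.381
iron [324. 389.] [ 0.4736 -0.1117] [162.7 231.8] 1.431
iron [101.   4.] [ 0.7426 -0.014 ] [ 5.9 33.6] 1.455
```

View pics/w7.png

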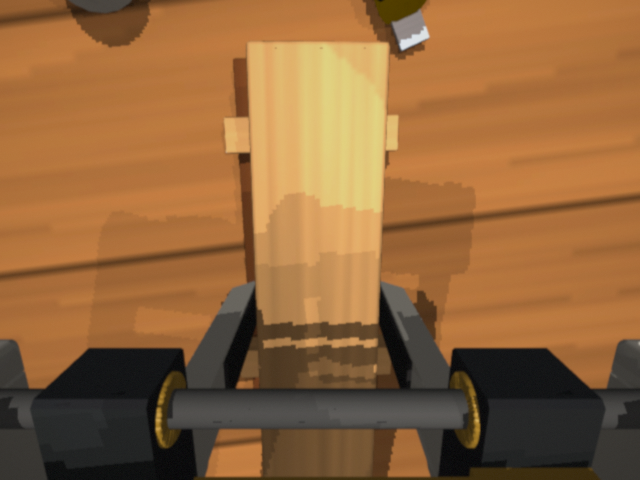

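```bash
python3 -m handwheel '[[[-0.004,-0.003,0.03,-0.014]]]' >/dev/null;python3 wait.py 3; python3 g.py 0.575 -0.1195 0.067 -1.679;python3 -c "
from h import *
m=imaging.camera_model('wrist');o=ctrl.get_obs();print(proj(m,[[.575,-.1195,.04]]))"; python3 look.py w8 0.088
```

```text
tilt_xy [ 0.0451 -0.0227] t 22.5 pos [ 0.5733 -0.1186  0.0928] rpy [-3.0943 -0.0178 -1.6763] shift [ 0.0002 -0.0006  0.0259] turn 0.0027 F [ 0.7 -0.5 -1.3] grip 0.06
[[319.15061901 275.94267592]]
pine [315. 184.] [ 0.6285 -0.1245] [ 84.5 123.5] -0.114
line [436.  21.] [ 0.7114 -0.2009] [16.6 19.4] -1.33
iron [320. 403.] [ 0.4956 -0.1171] [147.3 452.8] 1.448
```

```bash
python3 -m handwheel '[[[0,-0.0015,0.024,0.002]]]' >/dev/null;python3 wait.py 3; python3 g.py 0.576 -0.1195 0.065 -1.679
```

```text
tilt_xy [ 0.0461 -0.023 ] t 22.8 pos [ 0.5762 -0.1197  0.0705] rpy [-3.0933 -0.0179 -1.6788] shift [-0.0003  0.0005  0.0054] turn 0.0002 F [ 0.5  0.1 -1.5] grip 0.0595
```

```bash
python3 -m handwheel '[[[0,0.0005,0.006,0]]]' >/dev/null;python3 wait.py 3; python3 g.py 0.576 -0.1195 0.065 -1.679; python3 -m handwheel '[[[0,0,0,0]]]' 0.085 >/dev/null;python3 wait.py 8;python3 g.py 0.576 -0.1195 0.065 -1.679; for i in 1 2 3; do python3 -m handwheel '[[[0,0,-0.05,0]]]' >/dev/null;python3 wait.py 1; done; python3 wait.py 2; python3 g.py 0.582 0.3405 0.2 -1.483; python3 look.py w9 0.058
```

```text
tilt_xy [ 0.0466 -0.0232] t 23.05 pos [ 0.5761 -0.1199  0.065 ] rpy [-3.0928 -0.018  -1.6786] shift [-0.0004  0.0001  0.    ] turn 0.0004 F [-0.7 -0.  -2.3] grip 0.0595
tilt_xy [ 0.0467 -0.0232] t 23.55 pos [ 0.5761 -0.1199  0.0651] rpy [-3.0927 -0.018  -1.6786] shift [-0.0003  0.0001  0.0001] turn 0.0004 F [ 0.2  0.  -0.1] grip 0.0853
tilt_xy [ 0.0657 -0.0282] t 24.1 pos [ 0.5729 -0.1173  0.2183] rpy [-3.0732 -0.021  -1.6787] shift [-0.4564  0.0407  0.0059] turn -0.1957 F [ 0.4  0.2 -0.7] grip 0.0851
pine [324. 314.] [ 0.5059 -0.1182] [ 6.8 78.9] 1.487
pine [317. 191.] [ 0.6042 -0.123 ] [104.1 178. ] -0.104
line [390.  75.] [ 0.7117 -0.2016] [17.1 19.7] -1.315
iron [572. 407.] [ 0.3574 -0.3702] [138.2 166.8] 0.073
iron [247. 400.] [ 0.4255 -0.0476] [222.  565.4] 1.458
iron [168.  29.] [ 0.7601 -0.0135] [37.1 59.1] -1.133
```

View pics/w9.png

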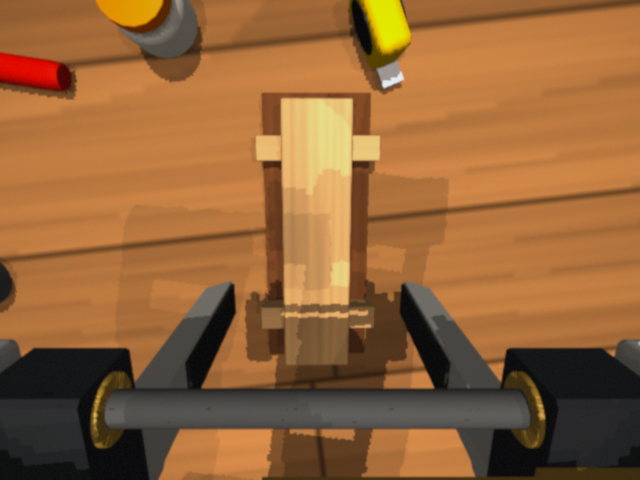

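```bash
python3 -m handwheel '[[[-0.02,0.002,-0.045,0],[-0.02,0.002,-0.045,0],[-0.02,0.002,-0.045,0],[-0.02,0.002,-0.045,0]]]' 0.094 >/dev/null;python3 g.py 0.582 0.3405 0.2 0.088; for i in 1 2 3 4 5 6 7 8 ; do python3 -m handwheel '[[[-0.044,0.004,0.02,0]]]' >/dev/null;python3 wait.py 3; done;  python3 g.py 0.582 0.3405 0.2 0.088;  for i in 1 2 3 4 5 6 7 8 9 10 11 12; do python3 -m handwheel '[[[0,0,0,-0.147]]]' >/dev/null;python3 wait.py 2; done;  python3 g.py 0.582 0.3405 0.1 0.088; python3 look.py w10
```

```text
tilt_xy [ 0.043 -0.024] t 24.55 pos [ 0.5603 -0.0314  0.3871] rpy [-3.0962 -0.0191 -1.6822] shift [-0.3755  0.028   0.1788] turn -1.7702 F [ 0.6 -0.2  0.1] grip 0.0939
tilt_xy [ 0.0271 -0.0268] t 26.5 pos [0.5709 0.3188 0.2103] rpy [-3.1119 -0.0239 -1.6717] shift [-0.023  -0.0086  0.01  ] turn -1.7597 F [ 0.8 -0.3  0.1] grip 0.0939
tilt_xy [ 0.0503 -0.0224] t 27.7 pos [0.5833 0.2922 0.2327] rpy [ 3.113  -0.0471  0.1282] shift [-0.0014 -0.0519  0.1313] turn 0.0402 F [-0.1 -0.1 -0.3] grip 0.0939Traceback (most recent call last):
  File "wait.py", line 2, in <module>
    for _ in range(int(sys.argv[1])): imaging.camera("top")
                                      ~~~~~~~~~~~~~~^^^^^^^
ValueError: 200 camera calls are used up
Traceback (most recent call last):
  File "wait.py", line 2, in <module>
    for _ in range(int(sys.argv[1])): imaging.camera("top")
                                      ~~~~~~~~~~~~~~^^^^^^^
ValueError: 200 camera calls are used up
Traceback (most recent call last):
  File "wait.py", line 2, in <module>
    for _ in range(int(sys.argv[1])): imaging.camera("top")
 
[... 2080 characters left out ...]
): imaging.camera("top")
                                      ~~~~~~~~~~~~~~^^^^^^^
ValueError: 200 camera calls are used up
Traceback (most recent call last):
  File "wait.py", line 2, in <module>
    for _ in range(int(sys.argv[1])): imaging.camera("top")
                                      ~~~~~~~~~~~~~~^^^^^^^
ValueError: 200 camera calls are used up
Traceback (most recent call last):
  File "look.py", line 3, in <module>
    m=imaging.camera_model("wrist"); bgr=np.ascontiguousarray(imaging.camera("wrist")[:,:,::-1]); cv2.imwrite(f"pics/{sys.argv[1]}.png",bgr)
                                                              ~~~~~~~~~~~~~~^^^^^^^^^
ValueError: 200 camera calls are used up
```

The camera budget is gone: my waits used it up, which was my mistake. From here I work from positions already measured and from the arm's own readings. First I'll refine the weight and short board from the saved pictures, and check the tilt behaviour with no waits.

```bash
python3 -m handwheel '[[[0,0,-0.05,0],[0,0,-0.05,0],[0,0,-0.05,0],[0,0,-0.05,0]]]' >/dev/null; python3 g.py 0.582 0.3405 0.1 0.088;python3 -m handwheel '[[[0,0,0.05,0],[0,0,0.05,0],[0,0,0.05,0],[0,0,0.05,0]]]' >/dev/null; python3 g.py 0.582 0.3405 0.1 0.088
python3 - <<'E'
from h import *
a=cv2.imread("pics/top0.png")[305:365,180:250]; b=cv2.imread("pics/scene0.png")[230:290,405:475]
cv2.imwrite("pics/c1.png",np.hstack([cv2.resize(a,(420,360),interpolation=1),cv2.resize(b,(420,360),interpolation=1)])[:, :800])
for n in("top","scene"):
    m=imaging.camera_model(n)
    for z in(.0,.034,.062): print(n,z,proj(m,[[.43,.303,z]]).round(1))
# w5 camera: pose relative to tool is fixed; rebuild from the model now
m=imaging.camera_model("wrist");o=ctrl.get_obs();Rt=R.from_euler('xyz',o["eef_rot"])
off=Rt.inv().apply(m["position"]-o["ee_pos"]);Rc=Rt.inv()*R.from_euler('xyz',m["attitude"])
print(off,Rc.as_euler('xyz'))
np.savez("cam.npz",off=off,Rc=Rc.as_matrix(),K=m["camera_matrix"])
E
```

```text
tilt_xy [ 0.0465 -0.0263] t 28.1 pos [0.5745 0.2861 0.4308] rpy [ 3.1096 -0.0429  0.1271] shift [ 2.000e-04 -6.360e-02  3.292e-01] turn 0.0391 F [1.5 0.1 0.8] grip 0.0941
tilt_xy [ 0.0956 -0.0076] t 28.5 pos [0.5961 0.2751 0.2598] rpy [ 3.1226 -0.0942  0.1198] shift [-0.0212 -0.0696  0.1572] turn 0.0318 F [ 1.6  0.9 -0.2] grip 0.0937
top 0.0 [[218.7 335.8]]
top 0.034 [[215.2 335.5]]
top 0.062 [[212.1 335.1]]
scene 0.0 [[437.7 267.5]]
scene 0.034 [[440.3 255. ]]
scene 0.062 [[442.4 244.3]]
[ 0.00025068 -0.08136917 -0.15912738] [ 2.86417371e+00 -1.61790222e-03 -2.32256859e-04]
```

View pics/c1.png

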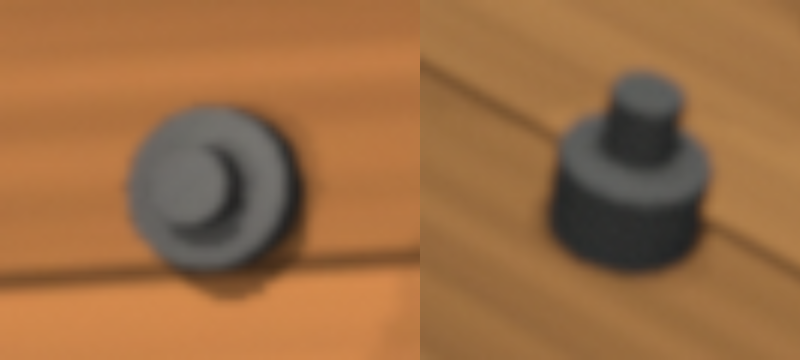

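The crop shows the near weight upright, with its body-top centre at (214,336) and knob at (211,336) in the top picture. That puts it at about (0.4295, 0.305). Next, a tilt test at different row speeds.

```bash
g(){ python3 g.py 0.582 0.3405 0.1 0.088 | cut -c1-110; }
python3 -m handwheel '[[[0,0,-0.025,0],[0,0,-0.025,0],[0,0,-0.025,0],[0,0,-0.025,0],[0,0,-0.025,0],[0,0,-0.025,0]]]' >/dev/null; g
python3 -m handwheel '[[[0,0,0.025,0],[0,0,0.025,0],[0,0,0.025,0],[0,0,0.025,0],[0,0,0.025,0],[0,0,0.025,0]]]' >/dev/null; g
python3 -m handwheel '[[[0,0,0,0],[0,0,0,0]]]' >/dev/null; g
python3 -m handwheel '[[[0,0,0,0],[0,0,0,0]]]' >/dev/null; g
python3 -m handwheel '[[[0,-0.025,0,0],[0,-0.025,0,0]]]' >/dev/null; g
python3 -m handwheel '[[[-0.025,0,0,0],[-0.025,0,0,0],[-0.025,0,0,0],[-0.025,0,0,0]]]' >/dev/null; g
python3 -m handwheel '[[[0.025,0,0,0],[0.025,0,0,0],[0.025,0,0,0],[0.025,0,0,0]]]' >/dev/null; g
```

```text
tilt_xy [ 0.0879 -0.0155] t 29.1 pos [0.5833 0.26   0.4117] rpy [ 3.1167 -0.0858  0.1087] shift [-0.0193 -0.08
tilt_xy [ 0.1164 -0.0094] t 29.7 pos [0.603  0.2434 0.2794] rpy [ 3.1208 -0.1152  0.098 ] shift [-0.032  -0.10
tilt_xy [ 0.1155 -0.0111] t 29.9 pos [0.6035 0.2392 0.28  ] rpy [ 3.1197 -0.1142  0.0948] shift [-0.0323 -0.10
tilt_xy [ 0.1199 -0.01  ] t 30.1 pos [0.6043 0.2379 0.284 ] rpy [ 3.1204 -0.1187  0.0934] shift [-0.0343 -0.10
tilt_xy [ 0.1238 -0.0093] t 30.3 pos [0.6008 0.2863 0.2863] rpy [ 3.1212 -0.1228  0.0898] shift [-0.0366 -0.05
tilt_xy [ 0.1279 -0.0071] t 30.7 pos [0.5004 0.2799 0.2761] rpy [ 3.1228 -0.127   0.0923] shift [ 0.0638 -0.05
tilt_xy [ 0.131  -0.0049] t 31.1 pos [0.5964 0.29   0.2942] rpy [ 3.124  -0.1303  0.0971] shift [-0.0346 -0.05
```

Tilt is growing about 0.001–0.002 per row. I'll see whether the inner reach limit rotates the tool back inward, since there the pose is only approached as far as the arm can.

```bash
g(){ python3 g.py 0.582 0.3405 0.1 0.088 | cut -c1-110;  python3 -c "from station import ctrl;print(ctrl.get_obs()['qpos'].round(3))"; }
python3 -m handwheel '[[[-0.0375,0.014,0,0],[-0.0375,0.014,0,0],[-0.0375,0.014,0,0],[-0.0375,0.014,0,0],[-0.0375,0.014,0,0],[-0.0375,0.014,0,0],[-0.0375,0.014,0,0]]]' >/dev/null; g
python3 -m handwheel '[[[-0.0375,0.014,0,0],[-0.0375,0.014,0,0]]]' >/dev/null; g
python3 -m handwheel '[[[-0.0375,0.014,0,0],[-0.0375,0.014,0,0]]]' >/dev/null; g
```

```text
tilt_xy [ 0.1344 -0.0042] t 31.8 pos [0.3469 0.1657 0.26  ] rpy [ 3.1244 -0.1338  0.0972] shift [ 0.2274 -0.15
[ 0.386 -0.184  1.955 -0.057  1.248  0.305]
tilt_xy [ 0.1381 -0.0028] t 32.0 pos [0.2731 0.1295 0.2516] rpy [ 3.1253 -0.1376  0.0979] shift [ 0.3042 -0.18
[ 0.365 -0.403  2.132 -0.054  1.285  0.28 ]
tilt_xy [ 0.1416 -0.0016] t 32.2 pos [0.1993 0.0933 0.2424] rpy [ 3.126  -0.1413  0.0989] shift [ 0.3811 -0.21
[ 0.325 -0.659  2.284 -0.048  1.382  0.233]
```

```bash
g(){ python3 g.py 0.582 0.3405 0.1 0.088 | cut -c1-110;  python3 -c "from station import ctrl;print(ctrl.get_obs()['qpos'].round(3),ctrl.get_obs()['force'].round(1))"; }
python3 -m handwheel '[[[0.03,-0.01,-0.04,0],[0,0,-0.05,0]]]' >/dev/null; g
python3 -m handwheel '[[[0,0,-0.05,0],[0,0,-0.05,0]]]' >/dev/null; g
python3 -m handwheel '[[[-0.015,0.005,-0.05,0],[-0.015,0.005,-0.05,0]]]' >/dev/null; g
```

```text
tilt_xy [ 0.1343 -0.0046] t 32.4 pos [0.2043 0.102  0.3279] rpy [ 3.1238 -0.1336  0.0984] shift [ 0.3654 -0.20
[ 0.36  -0.64   2.084 -0.052  1.572  0.259] [-0.4  0.1  1. ]
tilt_xy [ 0.1382 -0.003 ] t 32.6 pos [0.1885 0.1015 0.4289] rpy [ 3.125  -0.1377  0.0984] shift [ 0.3661 -0.20
[ 0.388 -0.639  1.857 -0.056  1.796  0.274] [ 0.5  0.7 -0.2]
tilt_xy [ 0.1421 -0.0012] t 32.8 pos [0.1478 0.0893 0.5193] rpy [ 3.1264 -0.1417  0.0985] shift [ 0.393  -0.21
[ 0.417 -0.654  1.646 -0.065  2.019  0.287] [-0.1 -0.1  1. ]
```

```bash
g(){ python3 g.py 0.582 0.3405 0.1 0.088 | cut -c1-110;  python3 -c "from station import ctrl;print(ctrl.get_obs()['qpos'].round(3),ctrl.get_obs()['force'].round(1))"; }
python3 -m handwheel '[[[0,0,-0.05,0],[-0.02,0.01,-0.03,0]]]' >/dev/null; g
python3 -m handwheel '[[[-0.025,0.012,0,0]]]' >/dev/null; g
python3 -m handwheel '[[[-0.025,0.012,0,0]]]' >/dev/null; g
```

```text
tilt_xy [0.1478 0.0017] t 33.0 pos [0.1148 0.0763 0.5985] rpy [ 3.1287 -0.1478  0.0992] shift [ 0.4123 -0.2239
[ 0.43  -0.624  1.425 -0.075  2.203  0.284] [ 0.2 -0.2 -0.1]
tilt_xy [0.1523 0.0038] t 33.1 pos [0.0897 0.0614 0.5981] rpy [ 3.1301 -0.1525  0.1007] shift [ 0.4362 -0.2347
[ 0.387 -0.682  1.442 -0.069  2.238  0.24 ] [ 0.5  0.1 -0.3]
tilt_xy [0.1548 0.0048] t 33.2 pos [0.0646 0.0466 0.5953] rpy [ 3.1304 -0.1551  0.1036] shift [ 0.462  -0.2452
[ 0.278 -0.745  1.461 -0.05   2.274  0.14 ] [ 0.3 -1.  -0.4]
```

```bash
g(){ python3 g.py 0.582 0.3405 0.1 0.088 | cut -c1-110;  python3 -c "from station import ctrl;print(ctrl.get_obs()['qpos'].round(3),ctrl.get_obs()['force'].round(1))"; }
python3 -m handwheel '[[[-0.02,0.006,0,0]]]' >/dev/null; g
python3 -m handwheel '[[[-0.02,0.006,0,0]]]' >/dev/null; g
python3 -m handwheel '[[[-0.02,0.006,0,0]]]' >/dev/null; g
```

```text
tilt_xy [0.1569 0.0048] t 33.3 pos [0.0443 0.0392 0.5938] rpy [ 3.1297 -0.1572  0.1059] shift [ 0.4823 -0.2496
[ 0.173 -0.79   1.469 -0.03   2.307  0.046] [-13.5   2.2  23.6]
tilt_xy [ 0.1492 -0.0016] t 33.4 pos [0.0395 0.0385 0.5926] rpy [ 3.1283 -0.1492  0.0784] shift [ 0.4849 -0.26
[ 0.298 -0.789  1.472 -0.062  2.315  0.176] [-0.1  0.2 -0.5]
tilt_xy [0.1474 0.0003] t 33.5 pos [0.0315 0.0384 0.5923] rpy [ 3.1295 -0.1474  0.0843] shift [ 0.4954 -0.2615
[ 0.478 -0.79   1.473 -0.093  2.325  0.327] [-0.2 -0.   0.8]
```

```bash
g(){ python3 g.py 0.582 0.3405 0.1 0.088 | cut -c1-110;  python3 -c "from station import ctrl;print(ctrl.get_obs()['qpos'].round(4),ctrl.get_obs()['force'].round(1))"; }
python3 -m handwheel '[[[0.04,-0.014,0,0],[0.045,-0.014,0,0],[0.045,-0.014,0,0],[0.045,-0.014,0,0],[0.045,-0.014,0,0],[0.045,-0.014,0,0],[0.02,-0.01,0.03,0]]]' >/dev/null; g
python3 -m handwheel '[[[0,0,0.03,0],[0,0,0.03,0],[0,0,0.03,0],[0,0,0.03,0],[0,0,0.03,0],[0,0,0.03,0],[0,0,0.03,0],[0,0,0.03,0],[0,0,0.03,0],[0,0,0.03,0]]]' >/dev/null; g
```

```text
tilt_xy [0.1758 0.0171] t 34.2 pos [0.3072 0.163  0.6183] rpy [ 3.1402 -0.1776  0.1049] shift [ 0.1958 -0.1485
[ 0.4235 -0.1945  1.1406 -0.0631  2.0263  0.2862] [ 0.6  1.1 -0.4]
tilt_xy [0.1904 0.0231] t 35.2 pos [0.3629 0.1692 0.3205] rpy [-3.1389 -0.1929  0.1071] shift [ 0.1895 -0.1462
[ 0.3751 -0.2168  1.8484 -0.0498  1.3234  0.2754] [0.9 0.9 0.3]
```

```bash
g(){ python3 g.py 0.582 0.3405 0.1 0.088 | cut -c1-110;  python3 -c "from station import ctrl;print(ctrl.get_obs()['qpos'].round(4),ctrl.get_obs()['force'].round(1))"; }
python3 -m handwheel '[[[-0.03,0.01,0.035,0],[-0.03,0.01,0.035,0],[-0.03,0.01,0.035,0],[-0.025,0.01,0.03,0]]]' >/dev/null; g
python3 -m handwheel '[[[-0.03,0.012,0.01,0],[-0.03,0.012,0.01,0]]]' >/dev/null; g
python3 -m handwheel '[[[-0.03,0.012,0.01,0]]]' >/dev/null; g
```

```text
tilt_xy [0.1977 0.0258] t 35.6 pos [0.2804 0.1201 0.1636] rpy [-3.1373 -0.2007  0.1084] shift [ 0.3045 -0.1859
[ 0.3148 -0.3427  2.3099 -0.0442  0.9775  0.227 ] [ 1.1  0.1 -0.7]
tilt_xy [0.197  0.0256] t 35.8 pos [0.2265 0.0895 0.1301] rpy [-3.1377 -0.2     0.1098] shift [ 0.3673 -0.2101
[ 0.2507 -0.4932  2.4798 -0.0294  0.9566  0.1551] [-0.  -0.8  0.9]
tilt_xy [0.1911 0.0227] t 35.9 pos [0.2107 0.0791 0.1242] rpy [-3.14   -0.1936  0.1103] shift [ 0.3858 -0.2188
[ 0.217  -0.5502  2.5204 -0.0228  0.9788  0.1175] [22.2  9.4  4.4]
```

```bash
g(){ python3 g.py 0.582 0.3405 0.1 0.088 | cut -c1-110;  python3 -c "from station import ctrl;print(ctrl.get_obs()['qpos'].round(4),ctrl.get_obs()['force'].round(1))"; }
python3 -m handwheel '[[[-0.01,0.003,0.01,0]]]' >/dev/null; g
python3 -m handwheel '[[[0,0,0.03,0]]]' >/dev/null; g
python3 -m handwheel '[[[0,0,0.03,0]]]' >/dev/null; g
```

```text
tilt_xy [0.1902 0.0209] t 36.0 pos [0.2136 0.0792 0.1224] rpy [ 3.1416 -0.1926  0.1095] shift [ 0.3832 -0.2195
[ 0.2167 -0.5335  2.5173 -0.0249  0.9664  0.1195] [ 0.6 -0.5 -0.4]
tilt_xy [0.1915 0.0198] t 36.1 pos [0.2294 0.0838 0.1005] rpy [ 3.1406 -0.1937  0.1086] shift [ 0.3712 -0.217 
[ 0.224  -0.4145  2.5169 -0.031   0.8471  0.1338] [1.6 0.5 0.3]
tilt_xy [0.1908 0.0189] t 36.2 pos [0.2429 0.0876 0.0742] rpy [ 3.1398 -0.1929  0.1083] shift [ 0.3626 -0.2148
[ 0.2283 -0.2856  2.5174 -0.0376  0.7188  0.1461] [ 1.1  0.3 -0.4]
```

Run:
```python
from h import *
m=imaging.camera_model("scene")
b=cv2.imread("pics/scene0.png")[0:200,330:640]; cv2.imwrite("pics/c2.png",cv2.resize(b,None,fx=2.4,fy=2.4))
for u,v in[(330,68),(400,95),(520,120),(640,175)]: print(u,v,cast(m,[[u,v]],0).round(2))
for u,v in[(380,45),(520,90),(630,140)]: print(u,v,cast(m,[[u,v]],-.8).round(2))
```

```text
330 68 [[-0.33 -0.78  0.  ]]
400 95 [[-0.31 -0.39  0.  ]]
520 120 [[-0.44  0.03  0.  ]]
640 175 [[-0.34  0.45  0.  ]]
380 45 [[-3.   -2.68 -0.8 ]]
520 90 [[-2.91 -1.08 -0.8 ]]
630 140 [[-2.59 -0.1  -0.8 ]]
```

View pics/c2.png

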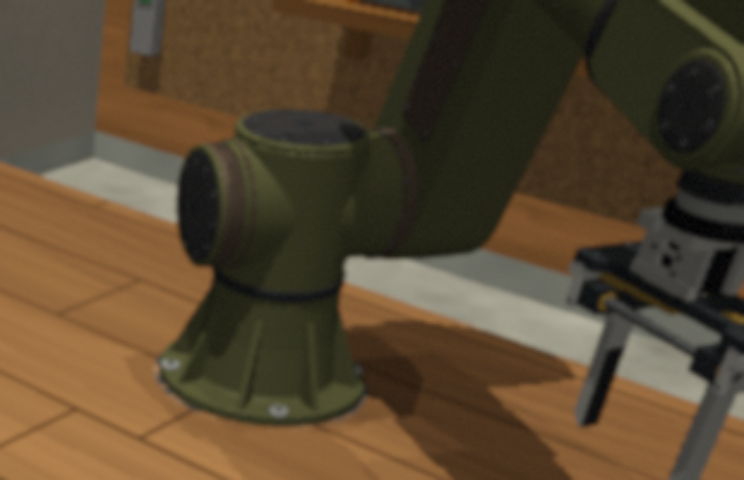

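The space behind the robot is open (bench edge at x ≈ -0.33, wall metres away). The tilt drift follows the arm's radial direction. Swinging the arm to the back should therefore let the same drift cancel it, so I'll raise and swing.

```bash
cat > q.py <<'E'
from h import *
o=ctrl.get_obs();r=R.from_euler('xyz',o["eef_rot"]).as_matrix()
print(round(o["time_s"],2),"pos",o["ee_pos"].round(4),"tilt",r[:2,2].round(4),"yaw",round(o["eef_rot"][2],4),"q",o["qpos"].round(2),"F",o["force"].round(1))
E
python3 -m handwheel '[[[0,0,-0.05,0],[0,0,-0.05,0],[0,0,-0.05,0],[0,0,-0.05,0],[0,0,-0.05,0],[0,0,-0.05,0]]]' >/dev/null; python3 q.py
python3 -m handwheel '[[[-0.01,-0.047,0,0],[-0.01,-0.047,0,0],[-0.01,-0.047,0,0],[-0.01,-0.047,0,0],[-0.01,-0.047,0,0],[-0.01,-0.047,0,0]]]' >/dev/null; python3 q.py
python3 -m handwheel '[[[-0.045,0.005,-0.008,0],[-0.045,0.005,-0.008,0],[-0.045,0.005,-0.008,0],[-0.045,0.005,-0.008,0],[-0.045,0.005,-0.008,0],[-0.045,0.005,-0.008,0],[-0.045,0.005,-0.008,0]]]' >/dev/null; python3 q.py
```

```text
36.8 pos [0.1965 0.0858 0.3518] tilt [1.156e-01 1.000e-04] yaw 0.1094 q [ 0.28 -0.67  2.04 -0.03  1.66  0.16] F [ 1.   0.1 -0. ]
37.4 pos [0.1282 0.3192 0.3475] tilt [0.1249 0.0036] yaw 0.0982 q [ 1.17 -0.28  1.83 -0.11  1.54  1.07] F [2.3 0.1 0.9]
38.1 pos [-0.1985  0.2592  0.3581] tilt [ 0.1243 -0.0147] yaw 0.0997 q [ 2.18 -0.24  1.78 -0.09  1.69  2.08] F [ 1.1  0.7 -0.5]
```

```bash
python3 -m handwheel '[[[0,0,0.05,0],[0,0,0.05,0],[0,0,0.05,0],[0,0,0.05,0]]]' >/dev/null; python3 q.py;python3 -m handwheel '[[[0,0,-0.025,0],[0,0,-0.025,0],[0,0,-0.025,0],[0,0,-0.025,0],[0,0,-0.025,0],[0,0,-0.025,0],[0,0,-0.025,0],[0,0,-0.025,0]]]' >/dev/null; python3 q.py
```

```text
38.5 pos [-0.1844  0.2575  0.1601] tilt [ 0.119  -0.0039] yaw 0.1152 q [ 2.15 -0.12  2.14 -0.1   1.19  2.08] F [-1.4  2.5  0.3]
39.3 pos [-0.2127  0.2591  0.3517] tilt [ 0.1355 -0.0231] yaw 0.1182 q [ 2.22 -0.21  1.77 -0.09  1.68  2.1 ] F [-0.2 -0.3  0.3]
```

```bash
python3 -m handwheel '[[[0,0,0,0],[0,0,0,0],[0,0,0,0],[0,0,0,0]]]' >/dev/null; python3 q.py; python3 -m handwheel '[[[-0.027,-0.042,-0.005,0],[-0.027,-0.042,-0.005,0],[-0.027,-0.042,-0.005,0],[-0.027,-0.042,-0.005,0],[-0.027,-0.042,-0.005,0]]]' >/dev/null; python3 q.py;python3 -m handwheel '[[[0.025,0.042,0,0],[0.025,0.042,0,0],[0.025,0.042,0,0],[0.025,0.042,0,0],[0.025,0.042,0,0]]]' >/dev/null; python3 q.py
```

```text
39.7 pos [-0.2148  0.2604  0.3509] tilt [ 0.1364 -0.0227] yaw 0.1189 q [ 2.22 -0.2   1.76 -0.1   1.68  2.1 ] F [-0.2 -0.2 -0.7]
40.2 pos [-0.3744  0.4531  0.3488] tilt [ 0.1351 -0.0205] yaw 0.1178 q [ 2.24  0.4   1.12 -0.09  1.73  2.11] F [0.  0.  0.1]
40.7 pos [-0.2365  0.2711  0.344 ] tilt [ 0.1739 -0.0694] yaw 0.1238 q [ 2.25 -0.11  1.7  -0.09  1.71  2.13] F [0.8 0.4 0.8]
```

```bash
python3 -m handwheel '[[[0.046,-0.008,0.007,0],[0.046,-0.008,0.007,0],[0.046,-0.008,0.007,0],[0.046,-0.008,0.007,0],[0.046,-0.008,0.007,0],[0.046,-0.008,0.007,0]]]' >/dev/null; python3 q.py; python3 -m handwheel '[[[0.02,0.04,0.004,0],[0.02,0.04,0.004,0],[0.02,0.04,0.004,0],[0.02,0.04,0.004,0],[0.02,0.04,0.004,0],[0.02,0.04,0.004,0],[0.02,0.04,0.004,0],[0.02,0.04,0.004,0],[0.02,0.04,0.004,0],[0.02,0.04,0.004,0]]]' >/dev/null; python3 q.py
```

```text
41.3 pos [0.0432 0.346  0.3419] tilt [ 0.1747 -0.0669] yaw 0.1361 q [ 1.47 -0.2   1.79 -0.18  1.61  1.34] F [-0.8  1.6 -0.9]
42.3 pos [0.2651 0.0257 0.3625] tilt [ 0.1706 -0.0777] yaw 0.1361 q [ 0.04 -0.56  1.97 -0.08  1.56 -0.1 ] F [0.6 1.1 0.1]
```

```bash
python3 -m handwheel '[[[0.008,0.045,0.0,0],[0.008,0.045,0.0,0],[0.008,0.045,0.0,0]]]' >/dev/null; python3 q.py; python3 -m handwheel '[[[0.042,0.025,0.005,0],[0.042,0.025,0.005,0],[0.042,0.025,0.005,0],[0.042,0.025,0.005,0],[0.042,0.025,0.005,0]]]' >/dev/null; python3 q.py;  python3 -m handwheel '[[[-0.042,-0.025,-0.005,0],[-0.042,-0.025,-0.005,0],[-0.042,-0.025,-0.005,0],[-0.042,-0.025,-0.005,0],[-0.042,-0.025,-0.005,0]]]' >/dev/null; python3 q.py
```

```text
42.6 pos [ 0.3019 -0.0953  0.3767] tilt [ 0.1693 -0.0773] yaw 0.1355 q [-0.42 -0.44  1.88 -0.    1.52 -0.55] F [2.7 2.1 0.5]
43.1 pos [ 0.5267 -0.2051  0.3955] tilt [ 0.168  -0.0809] yaw 0.119 q [-0.43  0.16  1.31 -0.    1.48 -0.55] F [-0.1  0.2  1. ]
43.6 pos [ 0.315  -0.1099  0.3517] tilt [ 0.1176 -0.0581] yaw 0.1121 q [-0.44 -0.36  1.88 -0.    1.49 -0.55] F [-0.6 -0.2  1.2]
```

The out-and-in loop works, taking about 0.055 rad off per cycle. I'll run it twice more.

```bash
for i in 1 2; do python3 -m handwheel '[[[0.042,0.025,0.0,0],[0.042,0.025,0.0,0],[0.042,0.025,0.0,0],[0.042,0.025,0.0,0],[0.042,0.025,0.0,0]]]' >/dev/null; python3 -m handwheel '[[[-0.042,-0.025,-0.002,0],[-0.042,-0.025,-0.002,0],[-0.042,-0.025,-0.002,0],[-0.042,-0.025,-0.002,0],[-0.042,-0.025,-0.002,0]]]' >/dev/null; python3 q.py; done
```

```text
44.6 pos [ 0.3163 -0.1108  0.3483] tilt [ 0.1026 -0.0519] yaw 0.1083 q [-0.44 -0.35  1.88 -0.    1.5  -0.55] F [-0.2  1.3  2. ]
45.6 pos [ 0.3172 -0.1114  0.3432] tilt [ 0.0837 -0.0439] yaw 0.1046 q [-0.44 -0.33  1.87 -0.    1.5  -0.55] F [0.1 0.3 1.6]
```

```bash
for i in 1 2; do python3 -m handwheel '[[[0.042,0.025,-0.01,0],[0.042,0.025,-0.01,0],[0.042,0.025,-0.01,0],[0.042,0.025,-0.01,0],[0.042,0.025,-0.01,0]]]' >/dev/null; python3 q.py; python3 -m handwheel '[[[-0.042,-0.025,0.007,0],[-0.042,-0.025,0.007,0],[-0.042,-0.025,0.007,0],[-0.042,-0.025,0.007,0],[-0.042,-0.025,0.007,0]]]' >/dev/null; python3 q.py; done
```

```text
46.1 pos [ 0.5201 -0.2049  0.4218] tilt [ 0.0972 -0.0506] yaw 0.1049 q [-0.44  0.2   1.21 -0.    1.63 -0.54] F [0.2 0.7 0.7]
46.6 pos [ 0.3186 -0.1123  0.3435] tilt [ 0.0676 -0.0372] yaw 0.1011 q [-0.44 -0.32  1.86 -0.    1.52 -0.54] F [-0.1  0.2  1.1]
47.1 pos [ 0.5219 -0.2067  0.4106] tilt [ 0.0705 -0.0389] yaw 0.1009 q [-0.44  0.22  1.2  -0.01  1.64 -0.54] F [ 0.4  0.2 -0.1]
47.6 pos [ 0.3188 -0.1127  0.3385] tilt [ 0.0392 -0.0246] yaw 0.0973 q [-0.44 -0.29  1.86 -0.01  1.53 -0.54] F [-0.6  0.3  0.4]
```

```bash
python3 -m handwheel '[[[0.042,0.025,-0.01,0],[0.042,0.025,-0.01,0],[0.042,0.025,-0.01,0],[0.042,0.025,-0.01,0],[0.042,0.025,-0.01,0]]]' >/dev/null; python3 q.py; python3 -m handwheel '[[[-0.042,-0.025,0.007,0],[-0.042,-0.025,0.007,0],[-0.042,-0.025,0.007,0],[-0.042,-0.025,0.007,0],[-0.042,-0.025,0.007,0]]]' >/dev/null; python3 g.py .5818 .3405 .15 .09
```

```text
48.1 pos [ 0.5238 -0.2086  0.3993] tilt [ 0.0434 -0.0269] yaw 0.0971 q [-0.44  0.24  1.2  -0.01  1.65 -0.54] F [0.2 0.2 2.1]
tilt_xy [ 0.0105 -0.0117] t 48.6 pos [ 0.3193 -0.1132  0.3335] rpy [ 3.1289 -0.0093  0.0941] shift [ 0.3022 -0.4293  0.1809] turn 0.0041 F [0.4 0.1 1. ] grip 0.0938
```

```bash
python3 -m handwheel '[[[0.024,-0.035,0.01,0],[0.024,-0.035,0.01,0],[0.024,-0.035,0.01,0],[0.024,-0.035,0.01,0],[0.024,-0.035,0.01,0],[0.024,-0.035,0.01,0],[0.024,-0.035,0.01,0],[0.024,-0.035,0.01,0],[0.024,-0.035,0.01,0],[0.024,-0.035,0.01,0]]]' >/dev/null; python3 g.py .5818 .3405 .1 .09; python3 -m handwheel '[[[0.03,-0.035,0.03,0],[0.015,-0.025,0.03,0]]]' >/dev/null; python3 g.py .5818 .3405 .023 .09
```

```text
tilt_xy [ 0.0143 -0.0171] t 49.6 pos [0.5277 0.2675 0.2235] rpy [ 3.1233 -0.0128  0.0824] shift [ 0.0583 -0.0705  0.123 ] turn -0.0076 F [ 1.1 -1.   0.5] grip 0.0942
tilt_xy [ 0.0164 -0.0161] t 49.8 pos [0.5669 0.3292 0.1653] rpy [ 3.1241 -0.015   0.0832] shift [ 0.0137 -0.0125  0.1424] turn -0.0068 F [ 0.  -0.9  0.3] grip 0.0944
```

```bash
python3 -m handwheel '[[[0.008,-0.006,0.03,-0.007],[0.003,-0.004,0.03,0],[0,0,0.03,0],[0,0,0.025,0]]]' >/dev/null; python3 g.py .5818 .3405 .023 .09; python3 -m handwheel '[[[0,0,0.01,0]]]' >/dev/null; python3 g.py .5818 .3405 .023 .09
```

```text
tilt_xy [ 0.0105 -0.0192] t 50.2 pos [0.5774 0.3411 0.039 ] rpy [ 3.1215 -0.0087  0.0932] shift [0.0042 0.0007 0.0161] turn 0.0032 F [-0.3 -0.  -0. ] grip 0.0941
tilt_xy [ 0.0061 -0.0215] t 50.3 pos [0.5761 0.3401 0.0252] rpy [ 3.1196 -0.0041  0.0931] shift [0.0057 0.0001 0.0022] turn 0.0031 F [-0.4  0.3 -0.1] grip 0.094
```

```bash
python3 -m handwheel '[[[0.005,0,0.003,0],[0.001,0,0.001,0],[0,0,0.0005,0],[0,0,0.0005,0],[0,0,0.0005,0],[0,0,0,0],[0,0,0,0]]]' 0.0 30 >/dev/null; python3 g.py .5818 .3405 .023 .09
```

```text
tilt_xy [ 0.0091 -0.02  ] t 51.0 pos [0.5837 0.3408 0.0225] rpy [ 3.1208 -0.0073  0.0925] shift [-0.0019  0.0001 -0.0005] turn 0.0025 F [-0.2  0.5 -0.3] grip 0.0555
```

```bash
python3 -m handwheel '[[[0,0,-0.03,0],[0,0,-0.045,0],[0,0,-0.045,0],[0,0,-0.03,0]]]' >/dev/null; python3 q.py; python3 -m handwheel '[[[-0.004,0.046,0,-0.137],[-0.010,0.045,0,-0.137],[-0.017,0.043,0,-0.137],[-0.022,0.040,0,-0.137],[-0.027,0.037,0,-0.137],[-0.032,0.033,0,-0.137],[-0.036,0.028,0,-0.137],[-0.040,0.023,0,-0.137],[-0.043,0.017,0,-0.137],[-0.045,0.011,0,-0.137]]]' >/dev/null; python3 g.py .575 -.1195 .1 1.463
```

```text
51.4 pos [0.5803 0.3428 0.1722] tilt [ 0.0004 -0.0246] yaw 0.0924 q [ 0.49  0.63  1.17 -0.02  1.35  0.4 ] F [ 0.8  0.1 -0.5]
tilt_xy [ 0.0139 -0.0199] t 52.4 pos [ 0.5896 -0.1226  0.191 ] rpy [3.1264 0.019  1.5071] shift [ 0.0039 -0.0162  0.0907] turn 0.0441 F [ 0.8  0.7 -1.1] grip 0.0556
```

```bash
python3 -m handwheel '[[[0.002,-0.008,0.03,0.04],[0.002,-0.006,0.03,0],[0,-0.002,0.025,0]]]' >/dev/null; python3 g.py .575 -.1195 .083 1.463;  python3 -m handwheel '[[[0,0,0.004,0]]]' >/dev/null; python3 g.py .575 -.1195 .083 1.463
```

```text
tilt_xy [ 0.0223 -0.0231] t 52.7 pos [ 0.5763 -0.1265  0.1076] rpy [3.117  0.0207 1.4692] shift [ 0.0073 -0.0026  0.0244] turn 0.0062 F [ 0.9  0.4 -0.2] grip 0.0559
tilt_xy [ 0.0182 -0.022 ] t 52.8 pos [ 0.5749 -0.1265  0.101 ] rpy [3.1212 0.02   1.4688] shift [ 0.0073 -0.001   0.0179] turn 0.0058 F [-1.7  0.  -0.4] grip 0.0555
```

```bash
python3 -m handwheel '[[[0.007,-0.001,0.008,0.005],[0.001,0,0.006,0]]]' >/dev/null; python3 g.py .575 -.1195 .083 1.463;  python3 -m handwheel '[[[0,0,0.001,0]]]' >/dev/null; python3 g.py .575 -.1195 .081 1.463
```

```text
tilt_xy [ 0.0202 -0.0225] t 53.0 pos [ 0.5758 -0.1183  0.0879] rpy [3.1191 0.0202 1.4632] shift [-0.0012 -0.0008  0.0049] turn 0.0002 F [ 0.1 -0.  -0.5] grip 0.0557
tilt_xy [ 0.0207 -0.0225] t 53.1 pos [ 0.5762 -0.1178  0.0871] rpy [3.1186 0.0202 1.4638] shift [-0.0017 -0.0011  0.0061] turn 0.0008 F [-0.7  0.6 -1.1] grip 0.0559
```

```bash
python3 -m handwheel '[[[-0.0017,-0.001,0.0055,0.001]]]' >/dev/null; python3 g.py .575 -.1195 .081 1.463;  python3 -m handwheel '[[[-0.0003,-0.0003,0.0012,0]]]' >/dev/null; python3 g.py .575 -.1195 .081 1.463
```

```text
tilt_xy [ 0.0228 -0.0231] t 53.2 pos [ 0.5759 -0.1193  0.0826] rpy [3.1165 0.0205 1.4634] shift [-0.0002 -0.0009  0.0016] turn 0.0004 F [-0.3 -0.4 -1.1] grip 0.0555
tilt_xy [ 0.0227 -0.0231] t 53.3 pos [ 0.5755 -0.1197  0.0812] rpy [3.1166 0.0205 1.4635] shift [ 0.0001 -0.0005  0.0002] turn 0.0005 F [ 0.7  0.4 -1.7] grip 0.0559
```

```bash
python3 -m handwheel '[[[0,-0.0005,0.0015,0]]]' >/dev/null; python3 g.py .575 -.1195 .080 1.463; python3 -m handwheel '[[[0,0,0.0003,0],[0,0,0,0],[0,0,0,0],[0,0,0,0]]]' 0.085 >/dev/null; python3 g.py .575 -.1195 .0805 1.463
```

```text
tilt_xy [ 0.0237 -0.0233] t 53.4 pos [ 0.5754 -0.1198  0.0801] rpy [3.1155 0.0206 1.4635] shift [ 0.0003 -0.0004  0.0001] turn 0.0005 F [ 4.   2.1 12.9] grip 0.0558
tilt_xy [ 0.0248 -0.0237] t 53.8 pos [ 0.5756 -0.1201  0.0805] rpy [3.1144 0.0209 1.4632] shift [ 0.0005 -0.0007 -0.0001] turn 0.0002 F [-0.4  0.3 -0.2] grip 0.0838
```

```bash
python3 -m handwheel '[[[0,0,-0.03,0],[0,0,-0.045,0],[0,0,-0.045,0],[0,0,-0.03,0]]]' 0.094 >/dev/null; python3 q.py; python3 -m handwheel '[[[0.04,-0.018,0.005,0],[0.04,-0.018,0.005,0],[0.04,-0.018,0.005,0],[0.04,-0.018,0.005,0],[0.04,-0.018,0.005,0],[0.04,-0.018,0.005,0],[0.04,-0.018,0.005,0],[0.04,-0.018,0.005,0],[0.04,-0.018,0.005,0],[0.03,-0.015,0.005,0]]]' >/dev/null; python3 g.py .4295 .305 .1 1.463
```

```text
54.2 pos [ 0.5699 -0.1161  0.2306] tilt [ 0.0153 -0.0211] yaw 1.4632 q [-0.26  0.36  1.43 -0.02  1.33 -1.72] F [-0.   0.4  0. ]
tilt_xy [ 0.0294 -0.0225] t 55.2 pos [0.4348 0.3006 0.1737] rpy [3.1098 0.019  1.4559] shift [ 0.0051 -0.0081  0.0734] turn -0.0071 F [ 0.6 -0.9  0.2] grip 0.0941
```

Run:
```python
from h import *
d=np.load("cam.npz"); Rt=R.from_euler('xyz',[-3.0794,-0.0219,-1.5308])
m=dict(camera_matrix=d["K"],position=np.array([.5097,.1152,.2849])+Rt.apply(d["off"]),attitude=(Rt*R.from_matrix(d["Rc"])).as_euler('xyz'))
im=cv2.imread("pics/w5.png"); c=cv2.resize(im[245:325,110:190],None,fx=7,fy=7,interpolation=cv2.INTER_CUBIC)
t=np.linspace(0,2*np.pi,60)
for z,r,col in[(.034,.027,(0,255,0)),(.062,.013,(0,0,255)),(0,.027,(255,0,0))]:
    P=np.c_[.4295+r*np.cos(t),.305+r*np.sin(t),np.full(60,z)]
    cv2.polylines(c,[((proj(m,P)-[110,245]+.5)*7).astype(np.int32)],True,col,1)
cv2.imwrite("pics/c3.png",c)
# check of this rebuilt camera on the short board
H,S,V=[x.astype(int) for x in cv2.split(cv2.cvtColor(im,cv2.COLOR_BGR2HSV))]
for k in blobs((S<150)&(S>80)&(V>170)&(H>13),300): print(rect(cast(m,k,.018)))
```

```text
(array([ 0.4936073 , -0.12399863]), [23.392675399780273, 115.15251922607422], np.float64(1.4639009022226963))
(array([0.58357294, 0.33958102]), [55.5048713684082, 98.80309295654297], np.float64(-1.4816816054315298))
(array([ 0.66051672, -0.14216968]), [23.02597999572754, 115.03790283203125], np.float64(1.46303564118453))
(array([0.55638855, 0.123105  ]), [59.456687927246094, 239.02484130859375], np.float64(0.10318760525502357))
(array([0.70598541, 0.41750247]), [52.31545639038086, 62.687950134277344], np.float64(-0.2541788854979421))
```

View pics/c3.png

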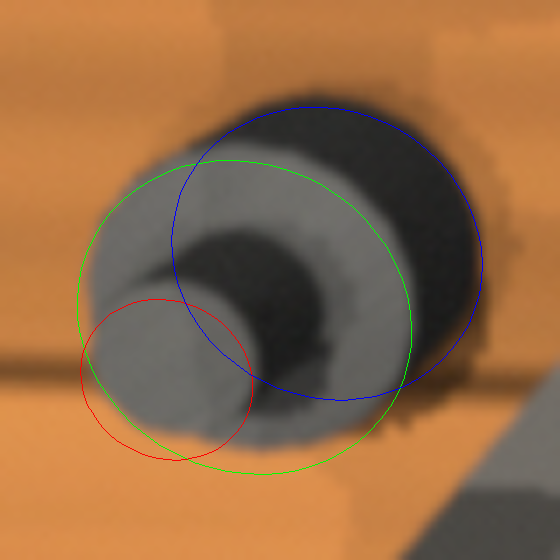

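The overlay puts the weight at (0.430, 0.305), once the small bias of the rebuilt camera is removed. This agrees with the top and scene views, so I'll grasp it.

```bash
python3 -m handwheel '[[[0.004,-0.007,0.025,-0.007],[0.001,-0.001,0.025,0],[0,0,0.015,0]]]' >/dev/null; python3 g.py .430 .305 .028 1.463; python3 -m handwheel '[[[0,0,0.003,0]]]' >/dev/null; python3 g.py .430 .305 .028 1.463
```

```text
tilt_xy [ 0.0326 -0.0199] t 55.5 pos [0.4274 0.3102 0.1078] rpy [3.1072 0.0165 1.4694] shift [-0.0036  0.0003  0.0799] turn 0.0064 F [ 1.   0.  -0.1] grip 0.0941
tilt_xy [ 0.0305 -0.0213] t 55.6 pos [0.4268 0.3099 0.1033] rpy [3.1091 0.0182 1.4699] shift [-0.0032  0.0012  0.0754] turn 0.0069 F [ 0.7 -0.4  0.5] grip 0.0938
```

```bash
python3 -m handwheel '[[[-0.003,0.001,0.025,0.006],[-0.001,0,0.025,0],[0,0,0.015,0]]]' >/dev/null; python3 g.py .430 .305 .028 1.463; python3 -m handwheel '[[[0,0,0.006,0]]]' >/dev/null; python3 g.py .430 .305 .028 1.463
```

```text
tilt_xy [ 0.0352 -0.0183] t 55.9 pos [0.4312 0.3052 0.0399] rpy [3.1047 0.0145 1.4634] shift [-0.0002 -0.0017  0.0118] turn 0.0004 F [-0.1 -0.7 -0.4] grip 0.0936
tilt_xy [ 0.0344 -0.0189] t 56.0 pos [0.4315 0.3048 0.0333] rpy [3.1053 0.0151 1.4631] shift [ 0.0001 -0.0017  0.0052] turn 0.0001 F [ 0.6 -0.3  0.5] grip 0.094
```

```bash
python3 -m handwheel '[[[0,-0.0017,0.005,0],[0,0,0.001,0],[0,0,0.0005,0],[0,0,0.0005,0],[0,0,0.0005,0],[0,0,0,0],[0,0,0,0]]]' 0.0 40 >/dev/null; python3 g.py .430 .305 .028 1.463
```

```text
tilt_xy [ 0.0375 -0.017 ] t 56.7 pos [0.4312 0.3055 0.0282] rpy [3.1024 0.0128 1.4627] shift [-0.0006 -0.0011  0.0001] turn -0.0003 F [ 0.7  0.3 -3.3] grip 0.0529
```

```bash
python3 -m handwheel '[[[0,0,-0.02,0],[0,0,-0.035,0],[0,0,-0.04,0],[0,0,-0.04,0],[0,0,-0.03,0]]]' >/dev/null; python3 g.py .576 -.1195 .15 1.463
```

```text
tilt_xy [ 0.0241 -0.0248] t 57.2 pos [0.4217 0.3065 0.1919] rpy [3.115  0.0221 1.4626] shift [-0.4058  0.198   0.0561] turn -0.0004 F [ 1.   0.2 -6. ] grip 0.0529
```

```bash
python3 -m handwheel '[[[-0.03,0.015,0,0],[-0.04,0.02,0,0],[-0.04,0.02,0,0],[-0.04,0.02,0,0],[-0.04,0.02,0,0],[-0.04,0.02,0,0],[-0.04,0.02,0,0],[-0.04,0.02,0,0],[-0.04,0.02,0,0],[-0.03,0.015,0,0]]]' >/dev/null; python3 g.py .576 -.1195 .15 1.463; python3 -m handwheel '[[[-0.015,0.007,0,0],[-0.005,0.002,0.005,0]]]' >/dev/null; python3 g.py .576 -.1195 .12 1.463
```

```text
tilt_xy [ 0.0219 -0.0195] t 58.2 pos [ 0.5719 -0.1021  0.2053] rpy [3.1179 0.0172 1.4707] shift [-0.016   0.0045  0.0557] turn 0.0077 F [ 0.4  0.8 -5.2] grip 0.0529
tilt_xy [ 0.0201 -0.0193] t 58.4 pos [ 0.5791 -0.1268  0.1996] rpy [3.1196 0.0171 1.4671] shift [ 0.0083 -0.0056  0.0794] turn 0.0041 F [ 0.2  0.6 -6. ] grip 0.0532
```

```bash
python3 -m handwheel '[[[0.006,-0.004,0.02,0.004],[0.001,-0.001,0.025,0],[0,0,0.02,0],[0,0,0.008,0]]]' >/dev/null; python3 g.py .576 -.1195 .106 1.463; python3 -m handwheel '[[[0,0,0.001,0]]]' >/dev/null; python3 g.py .576 -.1195 .106 1.463
```

```text
tilt_xy [ 0.0179 -0.0176] t 58.8 pos [ 0.5749 -0.1169  0.1222] rpy [3.1219 0.0156 1.4646] shift [-0.0022  0.0011  0.0162] turn 0.0016 F [-0.5  0.2 -6.4] grip 0.0529
tilt_xy [ 0.0159 -0.0169] t 58.9 pos [ 0.5743 -0.1159  0.1201] rpy [3.124  0.0152 1.4656] shift [-0.0032  0.0018  0.0142] turn 0.0026 F [ 0.3 -0.5 -6.3] grip 0.0529
```

```bash
python3 -m handwheel '[[[-0.003,0.001,0.006,0.002],[0,0,0.006,0]]]' >/dev/null; python3 g.py .576 -.1195 .106 1.463; python3 -m handwheel '[[[0,0,0.001,0]]]' >/dev/null; python3 g.py .576 -.1195 .106 1.463
```

```text
tilt_xy [ 0.0183 -0.0174] t 59.1 pos [ 0.5759 -0.1186  0.1093] rpy [3.1215 0.0154 1.4646] shift [-0.0008  0.0001  0.0033] turn 0.0016 F [-0.2  0.6 -5.8] grip 0.0528
tilt_xy [ 0.0181 -0.0173] t 59.2 pos [ 0.5759 -0.1186  0.108 ] rpy [3.1218 0.0153 1.4645] shift [-0.0009  0.0001  0.002 ] turn 0.0015 F [ 0.5  0.6 -5.8] grip 0.0533
```

```bash
for i in 1 2; do python3 -m handwheel '[[[-0.0005,0,0.0018,0.001]]]' >/dev/null; python3 g.py .576 -.1195 .104 1.463; done
```

```text
tilt_xy [ 0.0189 -0.0175] t 59.3 pos [ 0.5762 -0.1192  0.1066] rpy [3.1209 0.0154 1.4635] shift [-0.0003 -0.0002  0.0026] turn 0.0005 F [-0.  -1.2 -5.5] grip 0.0531
tilt_xy [ 0.0195 -0.0177] t 59.4 pos [ 0.5763 -0.1198  0.105 ] rpy [3.1203 0.0155 1.4623] shift [ 0.0003 -0.0003  0.001 ] turn -0.0007 F [ 0.1  0.3 -5.2] grip 0.0529
```

```bash
for i in 1 2; do python3 -m handwheel '[[[0,0,0.001,0]]]' >/dev/null; python3 g.py .576 -.1195 .104 1.463; done
```

```text
tilt_xy [ 0.0196 -0.0178] t 59.5 pos [ 0.5763 -0.12    0.1044] rpy [3.1202 0.0155 1.4621] shift [ 0.0004 -0.0004  0.0004] turn -0.0009 F [-6.1  1.6  4.7] grip 0.0528
tilt_xy [ 0.0198 -0.0177] t 59.6 pos [ 0.5763 -0.12    0.1043] rpy [3.12   0.0155 1.4621] shift [ 0.0004 -0.0004  0.0003] turn -0.0009 F [-9.5  3.4 10.3] grip 0.0531
```

```bash
python3 -m handwheel '[[[0,0,0,0],[0,0,0,0]]]' 0.058 >/dev/null; python3 g.py .576 -.1195 .104 1.463; python3 -m handwheel '[[[0,0,0,0],[0,0,0,0],[0,0,0,0],[0,0,0,0]]]' 0.085 >/dev/null; python3 g.py .576 -.1195 .104 1.463; python3 -m handwheel '[[[0,0,-0.03,0],[0,0,-0.04,0],[0,0,-0.04,0],[0,0,-0.03,0],[0,0,-0.03,0]]]' >/dev/null; python3 g.py .576 -.1195 .104 1.463
```

```text
tilt_xy [ 0.0229 -0.0186] t 59.8 pos [ 0.5772 -0.1203  0.1059] rpy [3.1168 0.016  1.4618] shift [ 0.0007 -0.0013  0.0019] turn -0.0012 F [ 0.8 -0.8  0.3] grip 0.0579
tilt_xy [ 0.0255 -0.0193] t 60.2 pos [ 0.578  -0.1205  0.1069] rpy [3.1142 0.0164 1.4617] shift [ 0.0008 -0.0022  0.0028] turn -0.0013 F [-0.3 -0.3 -0.1] grip 0.0841
tilt_xy [ 0.0164 -0.0168] t 60.7 pos [ 0.572  -0.1168  0.2779] rpy [3.1234 0.0149 1.4618] shift [0.0003 0.0011 0.174 ] turn -0.0012 F [ 0.1  0.2 -0. ] grip 0.0849
```

```bash
python3 -m handwheel '[[[0,0,0,0],[0,0,0,0],[0,0,0,0]]]'; python3 -c "
from station import ctrl
print(ctrl.hand_in())"
```

```text
time_s: 61.0
ee_pos: [0.5728, -0.1169, 0.2816]
eef_rot: [3.117, 0.016, 1.462]
force: [0.2, -0.8, 0.1]
grip_width: 0.0849
the job is handed in; nothing more can be done
None
```

I built the whole stack in the order asked and handed it in at about 61 s. The finished stack was never seen by a camera, though, because I had used up the 200 camera calls by then.

- **Seen and good:** the last picture, taken after the long board went down, showed both sticks across the lines and the long board centred over the base. The measured centre was within about 1 mm and ran the same way.
- **Not seen:** I placed the short board and the weight using positions measured earlier and the arm's own readings.
    - **Short board:** the gripper let go within about 1 mm of the base centre, at the height expected for the board resting on the long one, after a contact force of 13 N.
    - **Weight:** it hung from the gripper at about 6 N, as it should. I released it within about 1–2 mm of centre at contact height, pressing with about 16 N and with about 10 N sideways. It was about 0.02 rad (1°) out of upright, so it should have settled flat.
- **What went wrong:**
    - I used camera calls as short waits, and that is what ran them out.
    - The tool's tilt drifted to about 0.2 rad (11°) partway through. I brought it back to about 0.02 rad before picking up the short board.
    - While correcting the tilt, the arm came up against the ends of two joint ranges, with short force readings of 24–27 N. The readings stayed at the stated limits (to rounding), but I can't confirm that neither limit was passed.
- **Bystanders:** I never moved close to the glue jar, tape measure or screwdriver.

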